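# Nip up the union nut on a regulator

## Task

Spin the brass union nut on top of the silver regulator clockwise with the fingers until it just comes up hand-tight, leaving the wrenches where they lie meanwhile. Then put the larger wrench on the nut and pull it an eighth of a turn (45 degrees) past hand-tight, without using the fingers on the nut for this, and lay the wrench back flat on the mat, clear of the turntable. Leave the other parts as they lie.

Things in the scene. Friction and masses are not known exactly. Their poses are not given: they have to be found in the camera images.
- nut_center (a point): Brass hexagon union nut, captive, turning about the vertical on the steel pipe stub on top of the regulator: 46 mm across flats, 53 across corners. The point is on its axis at mid height; the flats reach 12 mm above and below it. Above them a round taper, 45 mm wide, 5 mm high; the 24 mm stub ends 27 mm above the point. z up, x to a corner of the hexagon, y to a flat; it turns with the nut.
- nut (a joint): Turn of the nut relative to the seat ring under it, rad: negative while it runs free, 0 when it comes up solid on the ring (hand-tight). Grows clockwise seen from above. It turns freely at about 0.1 N m.
- seat (a joint): How far nut and seat ring together have been pulled past hand-tight, rad: 0 at the start, grows clockwise seen from above; needs about 0.8 N m, so only a firm pull moves it. An eighth of a turn is 0.79.
- turntable: Cast iron turntable, fixed and locked, 200 mm wide, 28 mm high, carrying the silver regulator housing. Origin: centre of its underside, straight below the nut. Heights above it: housing (104 mm wide, two side ports 72 mm out from the axis) up to 97 mm, ports up to 75 mm; steel seat ring (62 mm wide) 97 to 103 mm; nut flats 103 to 127 mm.
- big_wrench: The larger of two steel open-end wrenches, flat on the mat; it fits the nut. Origin: underside, centre between the jaws (on the nut's axis when fitted); x points out of the jaws, handle to -x, z up. Inner jaw faces at y +-24.5 mm, from x = -29 (throat) to +22 mm; head 76 mm wide, 12 mm thick. It fits with its x axis along a corner of the nut (every 60 degrees), 1.5 mm to spare each side.
- wrench_grip (a point): A good place to hold the larger wrench: on its handle, mid thickness, 125 mm behind the jaws' centre; axes as the wrench. Handle 20 mm wide, 14 mm thick, from x = -43 to -205 mm of the wrench's origin, then a rounded end 25 mm wide to -217. Mass about 0.32 kg.
- small_wrench: The smaller wrench, 27 mm between the jaws, 177 mm from jaws' centre to end; too small for the nut, not needed. Origin and axes as for the larger one.
- bonnet: Loose black plastic bonnet, 92 mm wide, 54 mm high; origin under its centre. Not needed.
- elbow: Loose brass outlet elbow, 24 mm thick, legs 36 to 40 mm along its x and y; origin under its corner. Not needed.
- washer: Loose copper sealing washer, 48 mm wide, 5 mm thick; origin under its centre. Not needed.
- spare_nut: Loose brass hexagon nut, 34 mm across flats, 16 mm high; origin under its centre. Not needed.
- gauge: Loose round pressure gauge lying on its back, 64 mm wide, 26 mm high, with a brass stem; origin under its centre. Not needed.
- jar: Jar of jointing paste, 56 mm wide, 60 mm high; origin under its centre. Not needed.

How it is judged:
On the way, in this order (a step that is already met when the one before it is completed fails the run):
1. the nut is run up hand-tight with the fingers (within 0.12 rad of solid, the seat ring pulled less than 0.25 rad), while the larger wrench still lies where it was (within 30 mm) (value of joint nut above -0.12 rad and value of joint seat below 0.25 rad and distance of big_wrench from where it was at the start of the episode below 0.03 m), for 0.1 s.
2. the wrench, on the nut, has pulled it at least 0.5 rad past hand-tight (value of joint seat above 0.5 rad and horizontal distance between big_wrench and nut_center below 0.02 m), for 0.05 s.
At the end, for the whole second after the job is handed in: The nut sits 0.5 to 1.1 rad past hand-tight (an eighth of a turn is 0.79), backed off by no more than 0.2 rad; the larger wrench lies still and flat on the mat (within 8 mm, 0.1 rad), its jaws' centre over 130 mm and grip point over 110 mm from the turntable's centre (value of joint seat between 0.5 and 1.1 rad and value of joint nut above -0.2 rad and height (world z) of big_wrench below 0.012 m and angle between big_wrench's own z axis and vertical below 0.1 rad and horizontal distance between big_wrench and turntable above 0.13 m and horizontal distance between wrench_grip and turntable above 0.11 m and linear speed of big_wrench below 0.02 m/s); the robot touches nothing.
It fails at once if the fingers work on the nut once it is more than 0.3 rad past hand-tight (the pull is the wrench's) (value of joint seat above 0.3 rad and contact force between the fingers and nut above 3 N).
It fails at once if another part is shifted by more than 40 mm (distance of any of small_wrench, bonnet, elbow, washer, spare_nut, gauge, jar from where it was at the start of the episode above 0.04 m).
It also fails if it takes over 72 s, if anything falls off the work surface, if the arm or the gripper's body presses on something with over 40 N, if the wrist force passes 120 N, or if a joint passes its speed limit or range.

## Robot

A 7-joint arm with a two-finger parallel gripper is mounted at the origin on the work surface. World frame = base frame: x ahead of the robot, y to its left, z up, the work surface at z = 0. Lengths are in m, angles in rad, forces in N, time in s.
With the tool pointing down it reaches from about 0.425 to 0.925 m from the base axis. Payload 6.8 kg.
Tool frame: the origin (TCP) lies midway between the tips of the shut fingers; the grasp point (between the pads) lies 19 mm behind it; y points along the fingers, z is the direction in which the jaws open and shut, and the axes are right-handed (so a half turn about y gives the same grasp; the last joint's range is limited). The gripper opens to 85 mm and grips with 20 to 120 N. Pads are 22 mm wide; open, the fingers measure 114 mm over their backs; the gripper's body (76 mm by 85 mm) begins 54 mm behind the grasp point. The pads swing forward as they close: fully open they stand 13 mm farther back than shut.
Start: joints at [-1.333, 0.477, 0.022, 1.555, -0.011, 1.109, -0.083], TCP at [0.229, 0.635, 0.231] pointing down, gripper open.
Joint ranges: [-2.96, 2.96], [-0.34, 2.1], [-1.41, 1.46], [0.24, 2.44], [-1.37, 4.51], [0.17, 1.92], [-2.96, 2.96]. Speed limits (rad/s): [2.39, 2.39, 3.14, 3.14, 3.14, 3.14, 3.14].

## Interface

Orientations are given as a unit quaternion [w, x, y, z].
In Python, from station import bot gives the robot as it stands. The module is installed in compiled form; this text tells all that it offers.
- The arm moves only by the shell command python3 -m crank 'ROWS' [FORCE]. ROWS is JSON, a list of rows, each an object with "linear": the shift along the tool's x, y, z in m, a list of three; "dr": the turn, a rotation vector about the tool's x, y, z in degrees, a list of three; "hand": the gripper command: -1 is shut, 1 is fully open, values between are in proportion. A call has 1 to 10 rows; each row is the pose to reach, as a shift and turn from the pose commanded when the call began, along the tool's axes at that moment; what a row does not reach only later rows make up. A row lasts 1/12 s, in which the tool goes at most 41.7 mm and 7.16 degrees, less where a joint would pass 70% of its speed; a pose out of reach is approached as far as the arm can. A call with a gripper value outside its range is refused whole. The fingers move at their own pace and stop on an object; FORCE is the grip in N (left out, the last holds). Time passes only in rows, so rows that repeat a pose let the fingers close. It gives the time, the measured TCP pose, the force and the opening at its end, in the units of the state.
- bot.get_obs(): the state, without advancing time (a new reading comes with each control period).
- bot.read_camera(name): name is "scene" or "top"; returns the picture (480x640x3 uint8, blue, green, red); there is no depth.
- bot.camera_params(name): a dict with "K" (3x3 intrinsics, pixels), "R" (3x3) and "t" (3): a world point X has camera coordinates R X + t. Camera axes: x right, y down, z forward; pixel columns grow to the right and rows downward; lengths in m; the calibration is good to about 2 mm. A picture is of the moment at which its call begins. camera_params takes no time and is no camera call.
- bot.hand_in(): hands the job in, once; it reports no verdict.
Trained networks look in the newest picture that a camera, given by its name, has taken for a name from the list of things; names that differ only in an ending like _2 or _b are one class to them, and where a whole thing is asked for, a point or a joint stands for the part that bears it (a point fixed in the world has none). Each returns a list of dicts, best first, with "score" (0 to 1); they miss things now and then, are a little off and sometimes report something else, mostly with a low value. They report only what shows in the picture. A call takes as long as a camera call.
- bot.search_frame(camera, target): "extent" ([left, top, right, bottom] in pixels, round what is visible of it).
- bot.cut_out(camera, target): "pixels" (480x640 bool, what is visible of it) and "extent" ([left, top, right, bottom] in pixels, round what is visible of it).
- bot.place_of(camera, target): "xy" ([column, row] in pixels: a listed point, or the origin of a listed thing).
The state is a dict: "t": time; "q": joint angles; "joint_vel": joint speeds; "joint_torque": joint torques, N m; "eef_pos": TCP position; "tool_rot": TCP orientation; "contact_force": force on the tool from outside, world axes, zero at the start; "torque": the same for the moment, N m; "gripper_width": opening from 0.0 (shut) to 1.0 (fully open).
Only numpy, scipy, OpenCV 4.12 (cv2) and the standard library are available. Lean on these libraries where they do the work, as an engineer would, in place of code of your own. Each camera call takes 0.05 s, during which the arm holds its last target. There are 200 camera calls.

## Working session

There is one attempt and no reset: what is moved stays moved. The work goes in short steps, Python scripts to look and compute and a shell command to move; the robot and the scene stay as the last step left them, time stands still between calls to the robot, and variables do not carry over. Pictures are saved under pics/ and viewed, about 8 in all and at most 12, crops included, and the job is handed in when it is done.

```bash
mkdir -p pics
python3 - <<'E'
from station import bot
import cv2,numpy as np
print(bot.get_obs())
for c in("top","scene"):
    im=bot.read_camera(c);cv2.imwrite(f"pics/{c}0.png",im)
    P=bot.camera_params(c);K,R,t=map(np.array,(P["K"],P["R"],P["t"]))
    print(c,K.round(1).tolist(),R.round(3).tolist(),t.round(3), "cam at",(-R.T@t).round(3))
    for n,z in(("nut_center",.115),("turntable",0),("big_wrench",0),("wrench_grip",.007),("small_wrench",0),("jar",0),("bonnet",0),("gauge",0),("washer",0),("spare_nut",0),("elbow",0)):
        for d in bot.place_of(c,n)[:2]:
            v=R.T@np.linalg.solve(K,[*d["xy"],1]);o=-R.T@t
            X=o+v*(z-o[2])/v[2]
            print(n,round(d["score"],2),np.round(d["xy"],1),X.round(4))
E
```

```text
{'t': 0.0, 'q': array([-1.33311544,  0.47782771,  0.02238014,  1.5564823 , -0.0114874 ,
        1.10931288, -0.08313203]), 'joint_vel': array([-2.08958572e-04, -1.16751119e-03,  1.41652434e-03,  8.45262676e-04,
        7.76551203e-05,  6.28407948e-04, -5.24820415e-04]), 'joint_torque': array([-2.40086956e-04, -5.96471000e+01,  1.60790976e+00, -2.81190044e+01,
        1.24897700e-02,  9.53016628e-03, -6.20962268e-06]), 'eef_pos': array([0.22861394, 0.63445451, 0.23029499]), 'tool_rot': array([-0.69589212,  0.69723222, -0.12171313,  0.12160308]), 'contact_force': array([-0.15347588, -0.27865775, -0.51376256]), 'torque': array([ 0.01115577, -0.00347391,  0.01463306]), 'gripper_width': 0.9956799750509752}
top [[469.4, 0.0, 315.1], [0.0, 469.4, 239.1], [0.0, 0.0, 1.0]] [[-0.029, -0.999, 0.022], [-0.984, 0.025, -0.175], [0.174, -0.027, -0.984]] [-0.005  0.618  1.032] cam at [0.429 0.008 1.124]
nut_center 0.88 [277.5 262.2] [0.5582 0.0628 0.115 ]
nut_center 0.53 [459.1 239. ] [ 0.5991 -0.3365  0.115 ]
turntable 0.64 [283.3 264.3] [ 0.5676  0.0553 -0.    ]
turntable 0.37 [457.4 237.1] [ 0.62
[... 1020 characters left out ...]
.5901 -0.1892  0.    ]
wrench_grip 0.7 [312.9 191.9] [ 0.4561 -0.1537  0.007 ]
wrench_grip 0.31 [188.8 236.8] [ 0.7323 -0.2508  0.007 ]
small_wrench 0.74 [205.6 183.1] [ 0.6095 -0.3598  0.    ]
small_wrench 0.63 [309.9 194.5] [ 0.4622 -0.1575  0.    ]
jar 0.63 [186.5 233.5] [ 0.7287 -0.2674  0.    ]
bonnet 0.92 [480.3 349.8] [0.5101 0.3277 0.    ]
gauge 0.57 [386.  408.8] [0.7082 0.2746 0.    ]
gauge 0.51 [431.7 381.7] [0.618  0.3009 0.    ]
washer 0.76 [300.7 352.8] [0.741  0.1038 0.    ]
spare_nut 0.72 [257.6 306.2] [ 0.7347 -0.0229  0.    ]
spare_nut 0.53 [352.1 275.7] [ 0.5562  0.0597 -0.    ]
elbow 0.88 [430.3 381.4] [0.6193 0.2989 0.    ]
elbow 0.72 [386.3 412. ] [0.7118 0.2783 0.    ]
```

Run:
```python
import cv2
a=cv2.imread("pics/top0.png");b=cv2.imread("pics/scene0.png")
cv2.imwrite("pics/nutcrop.png",cv2.resize(a[190:360,220:420],(800,680))[:600])
```

```text
(no output)
```

View pics/top0.png

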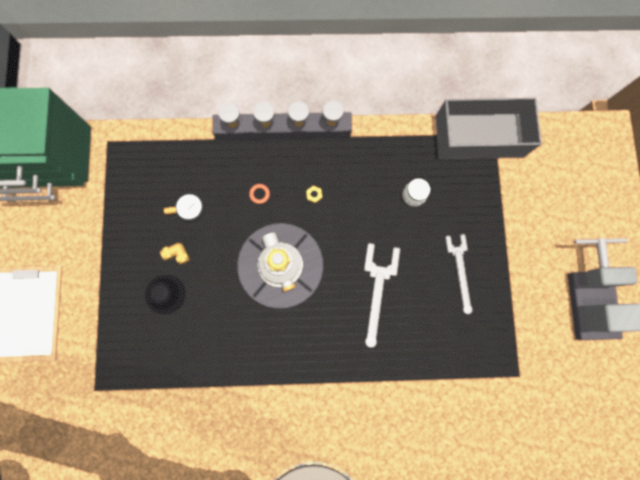

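View pics/scene0.png

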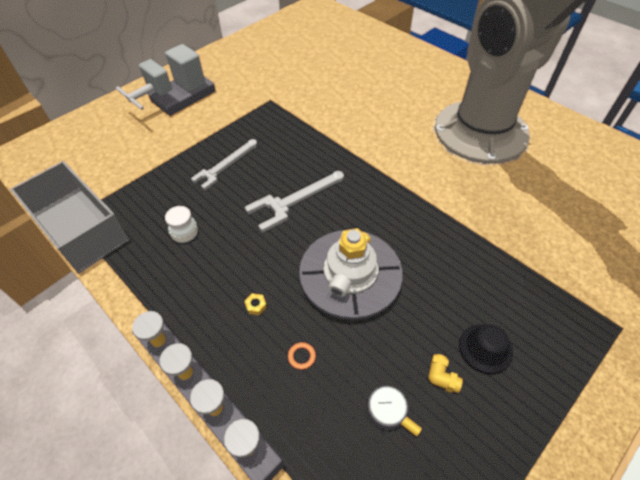

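View pics/nutcrop.png

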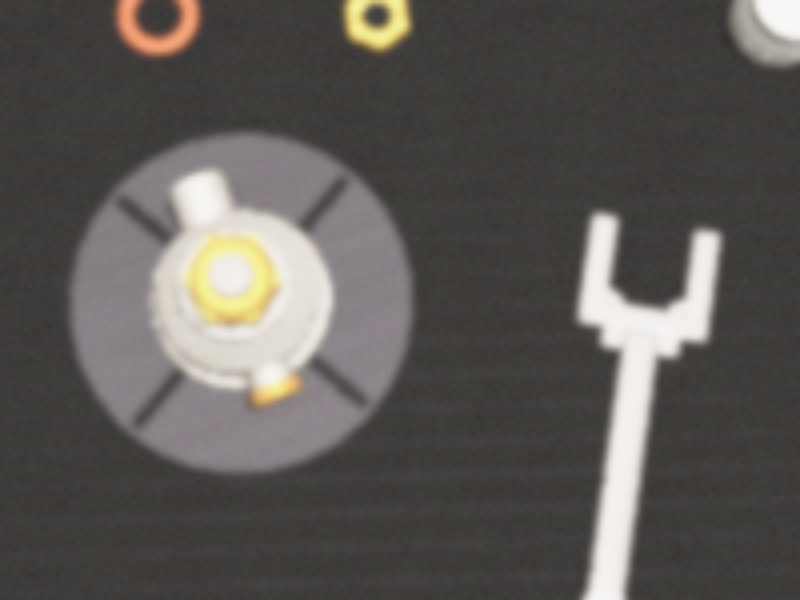

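The regulator shows at (280,263) in the top view and the nut at (277,260), with a corner pointing roughly along the image column. The big wrench has its head at (382,258) and its handle end at (371,342), clear of the rest. Next I'll refine the positions with silhouette fits.

```bash
cat > lib.py <<'E'
from station import bot
import cv2,numpy as np
from scipy.optimize import minimize
from scipy.spatial.transform import Rotation as Rn
def cam(c):
    P=bot.camera_params(c);return [np.array(P[k]) for k in("K","R","t")]
def proj(c,X):
    K,R,t=cam(c);Y=(np.asarray(X)@R.T+t)@K.T;return Y[:,:2]/Y[:,2:]
S=4
def draw(c,polys3d):   # list of (N,3) prisms parts -> hull-filled mask, upscaled S
    m=np.zeros((480*S,640*S),np.uint8)
    for p in polys3d:
        q=cv2.convexHull((((proj(c,p)+.5)*S-.5)*16).round().astype(np.int32))
        cv2.fillConvexPoly(m,q,1,cv2.LINE_8,4)
    return m>0
def prism(xy,z0,z1):
    return np.vstack([np.c_[xy,np.full(len(xy),z)] for z in(z0,z1)])
a=np.linspace(0,2*np.pi,48,endpoint=False);circ=np.c_[np.cos(a),np.sin(a)]
def box(x0,x1,y):  return np.array([[x0,y[0]],[x1,y[0]],[x1,y[1]],[x0,y[1]]])
def wrench(x,y,yaw,z=0):
    c,s=np.cos(yaw),np.sin(yaw);M=np.array([[c,s],[-s,c]])
    P=[(box(-.029,.022,(.0245,.038)),0,.012),(box(-.029,.022,(-.038,-.0245)),0,.012),(box(-.043,-.029,(-.028,.028)),0,.012),
       (box(-.205,-.043,(-.010,.010)),0,.014),(circ*.0125+[-.2045,0],0,.014)]
    return [prism(p@M+[x,y],z+a,z+b) for p,a,b in P]
def fit(model,masks,x0,steps):
    ups={c:cv2.resize(m.astype(np.float32),None,fx=S,fy=S,interpolation=cv2.INTER_LINEAR)>.5 for c,m in masks.items()}
    def f(x):
        s=0
        for c,m in ups.items():
            d=draw(c,model(x));s-=(d&m).sum()/(d|m).sum()
        return s/len(ups)
    x0=np.array(x0,float);sim=np.vstack([x0]+[x0+np.eye(len(x0))[i]*steps[i] for i in range(len(x0))])
    r=minimize(f,x0,method="Nelder-Mead",options=dict(initial_simplex=sim,xatol=1e-4,fatol=1e-5,maxiter=150))
    return r.x.round(4),round(-r.fun,3)
def mask(c,n,near):
    L=[d for d in bot.cut_out(c,n) if d["score"]>.2]
    L.sort(key=lambda d:np.hypot(*(np.array(d["extent"]).reshape(2,2).mean(0)-near)))
    return L[0]["pixels"]
def tool():
    o=bot.get_obs();q=o["tool_rot"];R=Rn.from_quat([*q[1:],q[0]]).as_matrix();return o,R
E
python3 - <<'E'
from lib import *
o,R=tool();print(R.round(3).tolist())
for c in("top","scene"):bot.read_camera(c)
W={c:mask(c,"big_wrench",n) for c,n in(("top",(380,290)),("scene",(295,200)))}
T={c:mask(c,"turntable",n) for c,n in(("top",(280,265)),("scene",(350,278)))}
N={c:mask(c,"nut",n) for c,n in(("top",(278,261)),("scene",(352,242)))}
for nm,D in(("W",W),("T",T),("N",N)):print(nm,{c:int(m.sum()) for c,m in D.items()})
wm=lambda x:wrench(*x)
# turntable silhouette incl. regulator
tm=lambda x:[prism(circ*.1+x,0,.028),prism(circ*.052+x,.028,.097),prism(circ*.031+x,.097,.103),prism(circ*.0265+x,.103,.127)]
def nm(x):
    h=np.array([[.02656*np.cos(x[2]+k*np.pi/3),.02656*np.sin(x[2]+k*np.pi/3)] for k in range(6)])
    return [prism(h+x[:2],.103,.127),prism(circ*.02+x[:2],.127,.132)]
sub=lambda D,k:{k:D[k]}
for k in("top","scene",None):
    s=lambda D:D if k is None else sub(D,k)
    print(k,"W",fit(wm,s(W),[.585,-.186,-.22],[.01,.01,.1]),"T",fit(tm,s(T),[.566,.06],[.01,.01]),[fit(nm,s(N),[.562,.06,y],[.005,.005,.2]) for y in(0,.35,.7)])
E
```

```text
[[0.941, -0.0, 0.339], [-0.339, 0.0, 0.941], [-0.0, -1.0, 0.0]]
W {'top': 1239, 'scene': 1349}
T {'top': 5660, 'scene': 7270}
N {'top': 305, 'scene': 490}
top W (array([ 0.5808, -0.1833, -0.1873]), np.float64(0.85)) T (array([0.5623, 0.0609]), np.float64(0.984)) [(array([0.563 , 0.0617, 0.4778]), np.float64(0.693)), (array([0.5629, 0.0617, 0.514 ]), np.float64(0.694)), (array([0.563 , 0.0617, 0.5373]), np.float64(0.691))]
scene W (array([ 0.5814, -0.1855, -0.1909]), np.float64(0.866)) T (array([0.5585, 0.0556]), np.float64(0.944)) [(array([0.5622, 0.0595, 0.4826]), np.float64(0.692)), (array([0.5624, 0.0595, 0.4827]), np.float64(0.693)), (array([0.5625, 0.0597, 0.4832]), np.float64(0.692))]Traceback (most recent call last):
  File "<stdin>", line 17, in <module>
  File "lib.py", line 33, in fit
    r=minimize(f,x0,method="Nelder-Mead",options=dict(initial_simplex=sim,xatol=1e-4,fatol=1e-5,maxiter=150))
    res = _minimize_neldermead(fun, x0, args, callback, bounds=bounds,
                               **options)
    fxcc = func(xcc)
    fx = function(np.copy(x), *(wrapper_args + args))
  File "lib.py", line 30, in f
    d=draw(c,model(x));s-=(d&m).sum()/(d|m).sum()
  File "lib.py", line 13, in draw
    q=cv2.convexHull((((proj(c,p)+.5)*S-.5)*16).round().astype(np.int32))
                        ~~~~^^^^^
  File "lib.py", line 8, in proj
    K,R,t=cam(c);Y=(np.asarray(X)@R.T+t)@K.T;return Y[:,:2]/Y[:,2:]
          ~~~^^^
  File "lib.py", line 6, in cam
    P=bot.camera_params(c);return [np.array(P[k]) for k in("K","R","t")]
ValueError: time passes only in moves, steps and waits
```

```bash
sed -i 's/^def cam(c):/import functools\n@functools.lru_cache\ndef cam(c):/' lib.py
python3 - <<'E'
from lib import *
o=[]
for c,(u,v) in(("top",(278,260)),("scene",(352,243))):
    im=cv2.imread(f"pics/{c}0.png")[v-18:v+18,u-18:u+18]
    im=cv2.resize(im,(396,396),interpolation=cv2.INTER_CUBIC);im2=im.copy()
    for im_,yaw,col in((im2,0.0,(255,0,0)),(im2,.5236,(0,0,255))):
        h=np.array([[.5625+.02656*np.cos(yaw+k*np.pi/3),.0605+.02656*np.sin(yaw+k*np.pi/3),.127] for k in range(6)])
        p=((proj(c,h)-[u-18,v-18]+.5)*11).astype(np.int32);cv2.polylines(im_,[p],True,col,1)
    o.append(np.vstack([im,im2])[:,:])
big=np.hstack(o);cv2.imwrite("pics/nut2.png",cv2.resize(big,(600,600)))
E
```

```text
(no output)
```

View pics/nut2.png

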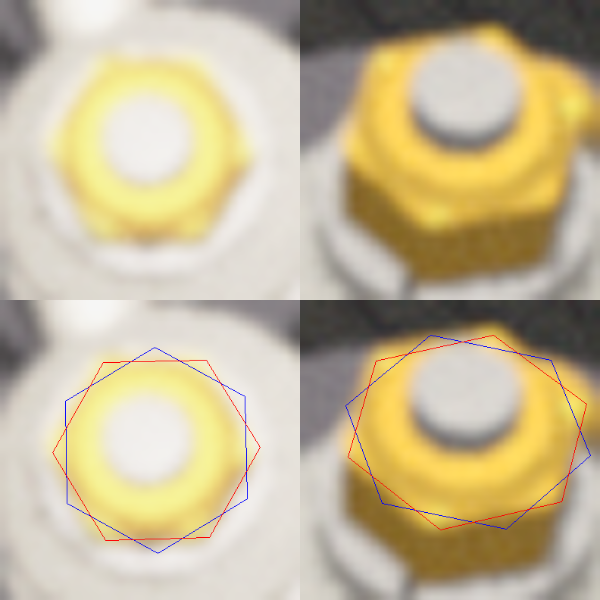

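Picture 4: in both views the red outline matches the nut, with corners at yaw of about 0.48–0.52 rad. Moving over the nut now.

```bash
python3 -m crank '[{"linear":[0.03,0,-0.02],"dr":[0,-3,0],"hand":1},{"linear":[0.06,0,-0.05],"dr":[0,-6,0],"hand":1},{"linear":[0.09,0,-0.08],"dr":[0,-9,0],"hand":1},{"linear":[0.12,0,-0.1],"dr":[0,-12,0],"hand":1},{"linear":[0.15,0,-0.13],"dr":[0,-15,0],"hand":1},{"linear":[0.18,0,-0.155],"dr":[0,-18,0],"hand":1},{"linear":[0.21,0,-0.18],"dr":[0,-21,0],"hand":1},{"linear":[0.24,0,-0.2],"dr":[0,-24,0],"hand":1},{"linear":[0.25,0,-0.21],"dr":[0,-24,0],"hand":1},{"linear":[0.25,0,-0.21],"dr":[0,-24,0],"hand":1}]' 40
cat > rel.py <<'E'
import sys;from lib import *
# rel.py x y z zyaw_deg : needed shift in present tool axes, turn about tool y (cw +)
o,R=tool();g=list(map(float,sys.argv[1:5]));d=R.T@(np.array(g[:3])-o["eef_pos"])
yaw=np.degrees(np.arctan2(R[1,2],R[0,2]));print("t",round(o["t"],2),"pos",o["eef_pos"].round(4),"zyaw",yaw.round(2),"tilt",np.degrees(np.arccos(-R[2,1])).round(2),"q7",o["q"][6].round(2),"shift",d.round(4),"turn",(-(g[3]-yaw)).round(2),"F",o["contact_force"].round(1),"M",o["torque"].round(2),"w",round(o["gripper_width"],3))
E
python3 rel.py .5625 .0605 .18 117.6
```

```text
t: 2.43
eef_pos: [0.3956, 0.3483, 0.2316]
tool_rot: [-0.706, 0.707, 0.024, -0.023]
contact_force: [-0.1, -0.7, 0.4]
gripper_width: 1.001
t 2.43 pos [0.3956 0.3483 0.2316] zyaw 93.76 tilt 0.1 q7 0.81 shift [ 0.1476  0.0521 -0.298 ] turn -23.84 F [-0.1 -0.7  0.4] M [ 0.03 -0.01 -0.04] w 1.001
```

```bash
python3 -m crank '[{"linear":[0.015,0,-0.03],"dr":[0,-3,0],"hand":1},{"linear":[0.03,0,-0.06],"dr":[0,-6,0],"hand":1},{"linear":[0.045,0,-0.09],"dr":[0,-9,0],"hand":1},{"linear":[0.06,0,-0.12],"dr":[0,-12,0],"hand":1},{"linear":[0.075,0,-0.15],"dr":[0,-15,0],"hand":1},{"linear":[0.09,0,-0.18],"dr":[0,-18,0],"hand":1},{"linear":[0.105,0,-0.21],"dr":[0,-21,0],"hand":1},{"linear":[0.12,0,-0.24],"dr":[0,-23.8,0],"hand":1},{"linear":[0.135,0,-0.27],"dr":[0,-23.8,0],"hand":1},{"linear":[0.1475,0,-0.298],"dr":[0,-23.8,0],"hand":1}]'
python3 -m crank '[{"linear":[0,0,0],"dr":[0,0,0],"hand":1},{"linear":[0,0,0],"dr":[0,0,0],"hand":0.4},{"linear":[0,0,0],"dr":[0,0,0],"hand":0.4},{"linear":[0,0,0],"dr":[0,0,0],"hand":0.4}]'
python3 rel.py .5625 .0605 .108 117.6
```

```text
t: 3.27
eef_pos: [0.5627, 0.0661, 0.2315]
tool_rot: [0.686, -0.686, -0.172, 0.171]
contact_force: [0.4, 0.8, 0.9]
gripper_width: 0.999
t: 3.6
eef_pos: [0.5612, 0.0686, 0.2312]
tool_rot: [0.686, -0.686, -0.172, 0.172]
contact_force: [0.5, -0.1, -0.1]
gripper_width: 0.703
t 3.6 pos [0.5612 0.0686 0.2312] zyaw 118.16 tilt 0.06 q7 1.89 shift [-0.0026  0.1232 -0.0079] turn 0.56 F [ 0.5 -0.1 -0.1] M [ 0.01  0.02 -0.02] w 0.703
```

```bash
python3 -m crank '[{"linear":[-0.0025,0,-0.008],"dr":[0,0.5,0],"hand":0.4},{"linear":[-0.0025,0.02,-0.008],"dr":[0,0.5,0],"hand":0.4},{"linear":[-0.0025,0.04,-0.008],"dr":[0,0.5,0],"hand":0.4},{"linear":[-0.0025,0.06,-0.008],"dr":[0,0.5,0],"hand":0.4},{"linear":[-0.0025,0.07,-0.008],"dr":[0,0.5,0],"hand":0.4},{"linear":[-0.0025,0.07,-0.008],"dr":[0,0.5,0],"hand":0.4},{"linear":[-0.0025,0.07,-0.008],"dr":[0,0.5,0],"hand":0.4}]'
python3 rel.py .5625 .0605 .108 117.6
python3 - <<'E'
from lib import *
o=[]
for c,(u,v) in(("top",(278,240)),("scene",(352,230))):
    o.append(cv2.resize(bot.read_camera(c)[v-50:v+50,u-50:u+50],(400,400),interpolation=cv2.INTER_CUBIC))
cv2.imwrite("pics/over.png",np.hstack(o))
E
```

```text
t: 4.18
eef_pos: [0.5631, 0.0583, 0.1614]
tool_rot: [0.687, -0.687, -0.168, 0.168]
contact_force: [-0.3, -0.6, 0.2]
gripper_width: 0.699
t 4.18 pos [0.5631 0.0583 0.1614] zyaw 117.51 tilt 0.03 q7 1.91 shift [0.0005 0.0534 0.0022] turn -0.09 F [-0.3 -0.6  0.2] M [-0.02  0.   -0.02] w 0.699
```

View pics/over.png

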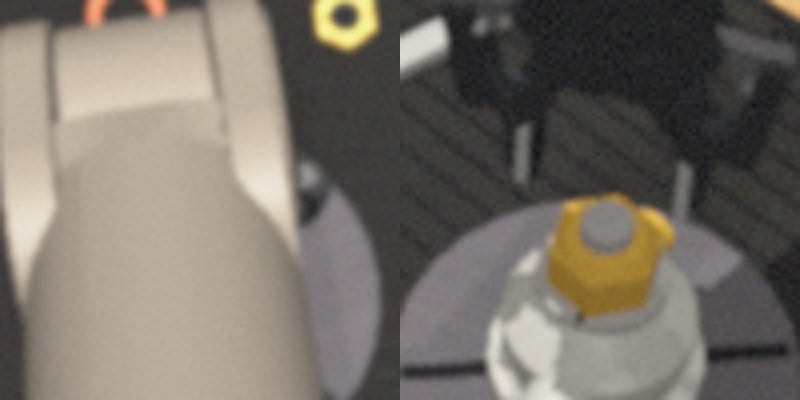

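Picture 5: in the scene view the open fingers stand at (522,180) and (685,215), one on each side of the nut at (605,230). I'll go down and close gently.

```bash
python3 -m crank '[{"linear":[0,0.02,0.002],"dr":[0,0,0],"hand":0.4},{"linear":[0,0.04,0.002],"dr":[0,0,0],"hand":0.4},{"linear":[0,0.055,0.002],"dr":[0,0,0],"hand":0.4},{"linear":[0,0.055,0.002],"dr":[0,0,0],"hand":0.4},{"linear":[0,0.055,0.002],"dr":[0,0,0],"hand":0.4}]' 20
python3 rel.py .5625 .0605 .106 117.6
python3 -m crank '[{"linear":[0,0,0],"dr":[0,0,0],"hand":-1},{"linear":[0,0,0],"dr":[0,0,0],"hand":-1},{"linear":[0,0,0],"dr":[0,0,0],"hand":-1},{"linear":[0,0,0],"dr":[0,0,0],"hand":-1},{"linear":[0,0,0],"dr":[0,0,0],"hand":-1},{"linear":[0,0,0],"dr":[0,0,0],"hand":-1}]' 20
python3 rel.py .5625 .0605 .106 117.6
```

```text
t: 4.7
eef_pos: [0.5626, 0.0599, 0.1069]
tool_rot: [-0.687, 0.687, 0.168, -0.168]
contact_force: [0.7, 0.0, 0.2]
gripper_width: 0.7
t 4.7 pos [0.5626 0.0599 0.1069] zyaw 117.49 tilt 0.01 q7 1.92 shift [0.0002 0.0009 0.0006] turn -0.11 F [0.7 0.  0.2] M [0.03 0.03 0.03] w 0.7
t: 5.2
eef_pos: [0.563, 0.0609, 0.1082]
tool_rot: [0.687, -0.686, -0.169, 0.167]
contact_force: [-3.4, 2.2, 5.8]
gripper_width: 0.536
t 5.2 pos [0.563  0.0609 0.1082] zyaw 117.5 tilt 0.15 q7 1.92 shift [-0.0006  0.0022 -0.0002] turn -0.1 F [-3.4  2.2  5.8] M [ 0.47  0.68 -0.14] w 0.536
```

```bash
cat > chk.py <<'E'
from lib import *
o,R=tool();M=o["torque"];print("t %.2f zyaw %.2f w %.3f F %s M %s"%(o["t"],np.degrees(np.arctan2(R[1,2],R[0,2])),o["gripper_width"],o["contact_force"].round(1),M.round(2)))
raise SystemExit(abs(M[2])>.4 or o["gripper_width"]>.56)
E
python3 -m crank '[{"linear":[0,-0.002,0],"dr":[0,0,0],"hand":-1},{"linear":[0,-0.002,0],"dr":[0,3,0],"hand":-1},{"linear":[0,-0.002,0],"dr":[0,6,0],"hand":-1},{"linear":[0,-0.002,0],"dr":[0,9,0],"hand":-1},{"linear":[0,-0.002,0],"dr":[0,9,0],"hand":-1}]' 25 >/dev/null; python3 chk.py &&
python3 -m crank '[{"linear":[0,0,0],"dr":[0,4,0],"hand":-1},{"linear":[0,0,0],"dr":[0,8,0],"hand":-1},{"linear":[0,0,0],"dr":[0,11,0],"hand":-1},{"linear":[0,0,0],"dr":[0,11,0],"hand":-1}]' >/dev/null; python3 chk.py &&
python3 -m crank '[{"linear":[0,0,0],"dr":[0,4,0],"hand":-1},{"linear":[0,0,0],"dr":[0,8,0],"hand":-1},{"linear":[0,0,0],"dr":[0,11,0],"hand":-1},{"linear":[0,0,0],"dr":[0,11,0],"hand":-1}]' >/dev/null; python3 chk.py
```

```text
t 5.62 zyaw 108.44 w 0.530 F [ 4.1  4.7 -8.1] M [ 0.81 -0.6  -0.07]
t 5.95 zyaw 97.52 w 0.533 F [ 2.6  4.6 -7.8] M [ 1.01 -0.59 -0.05]
t 6.28 zyaw 86.55 w 0.532 F [ 3.4  5.2 -7.6] M [ 1.07 -0.56 -0.1 ]
```

```bash
python3 -m crank '[{"linear":[0,0.001,0],"dr":[0,4,0],"hand":-1},{"linear":[0,0.001,0],"dr":[0,8,0],"hand":-1},{"linear":[0,0.001,0],"dr":[0,11,0],"hand":-1},{"linear":[0,0.001,0],"dr":[0,11,0],"hand":-1}]' >/dev/null; python3 chk.py &&
python3 -m crank '[{"linear":[0,0,0],"dr":[0,4,0],"hand":-1},{"linear":[0,0,0],"dr":[0,8,0],"hand":-1},{"linear":[0,0,0],"dr":[0,11,0],"hand":-1},{"linear":[0,0,0],"dr":[0,11,0],"hand":-1}]' >/dev/null; python3 chk.py &&
python3 -m crank '[{"linear":[0,0,0],"dr":[0,4,0],"hand":-1},{"linear":[0,0,0],"dr":[0,8,0],"hand":-1},{"linear":[0,0,0],"dr":[0,11,0],"hand":-1},{"linear":[0,0,0],"dr":[0,11,0],"hand":-1}]' >/dev/null; python3 chk.py &&
python3 -m crank '[{"linear":[0,0,0],"dr":[0,4,0],"hand":-1},{"linear":[0,0,0],"dr":[0,8,0],"hand":-1},{"linear":[0,0,0],"dr":[0,11,0],"hand":-1},{"linear":[0,0,0],"dr":[0,11,0],"hand":-1}]' >/dev/null; python3 chk.py &&
python3 -m crank '[{"linear":[0,0,0],"dr":[0,4,0],"hand":-1},{"linear":[0,0,0],"dr":[0,8,0],"hand":-1},{"linear":[0,0,0],"dr":[0,11,0],"hand":-1},{"linear":[0,0,0],"dr":[0,11,0],"hand":-1}]' >/dev/null; python3 chk.py &&
python3 -m crank '[{"linear":[0,0,0],"dr":[0,4,0],"hand":-1},{"linear":[0,0,0],"dr":[0,8,0],"hand":-1},{"linear":[0,0,0],"dr":[0,11,0],"hand":-1},{"linear":[0,0,0],"dr":[0,11,0],"hand":-1}]' >/dev/null; python3 chk.py
```

```text
t 6.62 zyaw 75.58 w 0.532 F [-0.6  5.1  2.2] M [ 1.19  0.11 -0.09]
t 6.95 zyaw 64.60 w 0.531 F [-0.1  6.1  1.4] M [ 1.24  0.08 -0.11]
t 7.28 zyaw 53.61 w 0.529 F [0.8 6.6 1.2] M [ 1.28  0.04 -0.11]
t 7.62 zyaw 42.62 w 0.533 F [-0.3  5.9  0.7] M [ 1.35  0.02 -0.11]
t 7.95 zyaw 31.62 w 0.535 F [0.5 5.7 1.5] M [ 1.32 -0.09 -0.13]
t 8.28 zyaw 20.63 w 0.530 F [0.7 5.9 0.7] M [ 1.42 -0.22 -0.13]
```

```bash
python3 -m crank '[{"linear":[0,0,0],"dr":[0,4,0],"hand":-1},{"linear":[0,0,0],"dr":[0,8,0],"hand":-1},{"linear":[0,0,0],"dr":[0,11,0],"hand":-1},{"linear":[0,0,0],"dr":[0,11,0],"hand":-1}]' >/dev/null; python3 chk.py &&
python3 -m crank '[{"linear":[0,0,0],"dr":[0,4,0],"hand":-1},{"linear":[0,0,0],"dr":[0,8,0],"hand":-1},{"linear":[0,0,0],"dr":[0,11,0],"hand":-1},{"linear":[0,0,0],"dr":[0,11,0],"hand":-1}]' >/dev/null; python3 chk.py &&
python3 -m crank '[{"linear":[0,0,0],"dr":[0,4,0],"hand":-1},{"linear":[0,0,0],"dr":[0,8,0],"hand":-1},{"linear":[0,0,0],"dr":[0,11,0],"hand":-1},{"linear":[0,0,0],"dr":[0,11,0],"hand":-1}]' >/dev/null; python3 chk.py &&
python3 -m crank '[{"linear":[0,0,0],"dr":[0,4,0],"hand":-1},{"linear":[0,0,0],"dr":[0,8,0],"hand":-1},{"linear":[0,0,0],"dr":[0,11,0],"hand":-1},{"linear":[0,0,0],"dr":[0,11,0],"hand":-1}]' >/dev/null; python3 chk.py &&
python3 -m crank '[{"linear":[0,0,0],"dr":[0,4,0],"hand":-1},{"linear":[0,0,0],"dr":[0,8,0],"hand":-1},{"linear":[0,0,0],"dr":[0,11,0],"hand":-1},{"linear":[0,0,0],"dr":[0,11,0],"hand":-1}]' >/dev/null; python3 chk.py &&
python3 -m crank '[{"linear":[0,0,0],"dr":[0,4,0],"hand":-1},{"linear":[0,0,0],"dr":[0,8,0],"hand":-1},{"linear":[0,0,0],"dr":[0,11,0],"hand":-1},{"linear":[0,0,0],"dr":[0,11,0],"hand":-1}]' >/dev/null; python3 chk.py; python3 rel.py .5625 .0605 .106 117
```

```text
t 8.62 zyaw 9.63 w 0.533 F [ 1.6  6.1 -0. ] M [ 1.36 -0.27 -0.05]
t 8.95 zyaw -1.37 w 0.531 F [1.9 6.5 0. ] M [ 1.29 -0.33 -0.13]
t 9.28 zyaw -12.25 w 0.530 F [2.6 5.4 0.2] M [ 1.24 -0.39  0.45]
t 9.28 zyaw -12.25 w 0.530 F [2.6 5.4 0.2] M [ 1.24 -0.39  0.45]
t 9.28 zyaw -12.25 w 0.530 F [2.6 5.4 0.2] M [ 1.24 -0.39  0.45]
t 9.28 zyaw -12.25 w 0.530 F [2.6 5.4 0.2] M [ 1.24 -0.39  0.45]
t 9.28 pos [0.5638 0.0621 0.1084] zyaw -12.25 tilt 0.19 q7 0.04 shift [ 0.0018  0.0024 -0.0009] turn -129.25 F [2.6 5.4 0.2] M [ 1.24 -0.39  0.45] w 0.53True
True
True
True
```

The moment jumped to +0.45 N m (from about -0.13), so the nut has come up solid. I'll hold briefly, release, rise and look.

```bash
python3 -m crank '[{"linear":[0,0,0],"dr":[0,1,0],"hand":-1},{"linear":[0,0,0],"dr":[0,1,0],"hand":-1},{"linear":[0,0,0],"dr":[0,1,0],"hand":-1}]' ; python3 chk.py
python3 -m crank '[{"linear":[0,0,0],"dr":[0,0,0],"hand":0.4},{"linear":[0,0,0],"dr":[0,0,0],"hand":0.4},{"linear":[0,0,0],"dr":[0,0,0],"hand":0.4},{"linear":[0,0,0],"dr":[0,0,0],"hand":0.4},{"linear":[0,-0.03,0],"dr":[0,0,0],"hand":0.4},{"linear":[0,-0.06,0],"dr":[0,0,0],"hand":0.4},{"linear":[0,-0.09,0],"dr":[0,0,0],"hand":0.4},{"linear":[0,-0.11,0],"dr":[0,0,0],"hand":0.4}]' ; python3 rel.py .4631 -.162 .12 -100.8
```

```text
t: 9.53
eef_pos: [0.5638, 0.0621, 0.1084]
tool_rot: [0.441, -0.438, 0.554, -0.554]
contact_force: [3.0, 4.9, -0.5]
gripper_width: 0.531
t 9.53 zyaw -13.11 w 0.531 F [ 3.   4.9 -0.5] M [ 1.25 -0.41  0.49]
t: 10.2
eef_pos: [0.563, 0.0588, 0.2198]
tool_rot: [-0.438, 0.437, -0.555, 0.556]
contact_force: [1.1, -0.5, 1.1]
gripper_width: 0.698
t 10.2 pos [0.563  0.0588 0.2198] zyaw -13.56 tilt 0.11 q7 -0.09 shift [ 0.2382  0.0996 -0.0455] turn 87.24 F [ 1.1 -0.5  1.1] M [-0.   -0.06 -0.  ] w 0.698True
```

```bash
python3 -m crank '[{"linear":[0.02,0,-0.004],"dr":[0,7,0],"hand":0.2},{"linear":[0.04,0,-0.008],"dr":[0,14,0],"hand":0},{"linear":[0.06,0,-0.012],"dr":[0,21,0],"hand":0},{"linear":[0.08,0,-0.016],"dr":[0,28,0],"hand":0},{"linear":[0.1,0,-0.02],"dr":[0,35,0],"hand":0},{"linear":[0.12,0,-0.024],"dr":[0,42,0],"hand":0},{"linear":[0.14,0,-0.028],"dr":[0,49,0],"hand":0},{"linear":[0.16,0,-0.032],"dr":[0,56,0],"hand":0},{"linear":[0.18,0,-0.036],"dr":[0,63,0],"hand":0},{"linear":[0.2,0,-0.04],"dr":[0,70,0],"hand":0}]' >/dev/null; python3 rel.py .4631 -.162 .12 -100.8
python3 - <<'E'
from lib import *
for c in("top","scene"):
    im=bot.read_camera(c);cv2.imwrite(f"pics/{c}1.png",im)
M={"scene":mask("scene","big_wrench",(295,200))};print(M["scene"].sum(),fit(lambda x:wrench(*x),M,[.581,-.185,-.19],[.01,.01,.05]))
cv2.imwrite("pics/b.png",cv2.resize(cv2.imread("pics/scene1.png")[160:340,220:420],(666,600),interpolation=cv2.INTER_CUBIC))
E
```

```text
t 11.03 pos [ 0.4758 -0.1264  0.2174] zyaw -83.86 tilt 0.02 q7 -0.79 shift [0.0164 0.0974 0.0341] turn 16.94 F [ 0.3 -0.4 -0.1] M [ 0.02  0.02 -0.04] w 0.498Traceback (most recent call last):
  File "<stdin>", line 4, in <module>
  File "lib.py", line 40, in mask
    return L[0]["pixels"]
           ~^^^
IndexError: list index out of range
```

```bash
python3 -m crank '[{"linear":[0.004,0.01,0.01],"dr":[0,6,0],"hand":0},{"linear":[0.01,0.04,0.02],"dr":[0,12,0],"hand":0},{"linear":[0.0165,0.07,0.034],"dr":[0,17,0],"hand":0},{"linear":[0.0165,0.1,0.034],"dr":[0,17,0],"hand":0},{"linear":[0.0165,0.13,0.034],"dr":[0,17,0],"hand":0},{"linear":[0.0165,0.15,0.034],"dr":[0,17,0],"hand":0},{"linear":[0.0165,0.15,0.034],"dr":[0,17,0],"hand":0}]' >/dev/null; python3 rel.py .4631 -.162 .005 -100.8
python3 - <<'E'
from lib import *
for c in("top","scene"):
    im=bot.read_camera(c);cv2.imwrite(f"pics/{c}1.png",im)
a=cv2.imread("pics/scene1.png")[140:290,215:415];b=cv2.imread("pics/top1.png")[200:350,280:480]
cv2.imwrite("pics/b.png",np.hstack([cv2.resize(x,(400,300),interpolation=cv2.INTER_CUBIC) for x in(a,b)]))
E
```

```text
t 11.77 pos [ 0.4623 -0.1592  0.0641] zyaw -100.34 tilt 0.35 q7 -0.74 shift [-0.0017  0.0591  0.0026] turn 0.46 F [-1.2 -0.7 -0.4] M [ 0.07  0.06 -0.01] w 0.499
```

View pics/b.png

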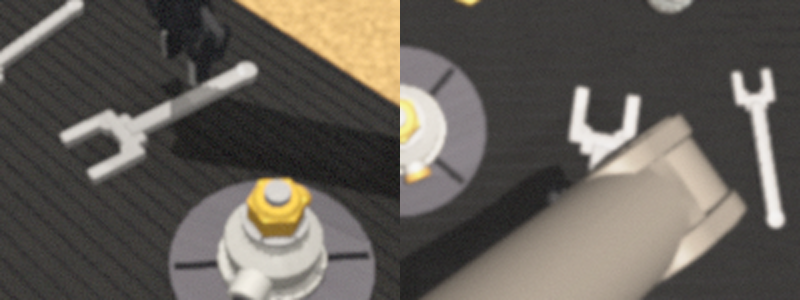

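Picture 6: the fingers hang over the handle at (205,80) in the left (scene) half, and the wrench hasn't moved. Going down to grip it.

```bash
python3 -m crank '[{"linear":[-0.0017,0.02,0.0026],"dr":[0,0.5,0],"hand":0},{"linear":[-0.0017,0.04,0.0026],"dr":[0,0.5,0],"hand":0},{"linear":[-0.0017,0.055,0.0026],"dr":[0,0.5,0],"hand":0},{"linear":[-0.0017,0.059,0.0026],"dr":[0,0.5,0],"hand":0},{"linear":[-0.0017,0.059,0.0026],"dr":[0,0.5,0],"hand":0},{"linear":[-0.0017,0.059,0.0026],"dr":[0,0.5,0],"hand":0}]' >/dev/null; python3 rel.py .4631 -.162 .005 -100.8
python3 -m crank '[{"linear":[0,0,0],"dr":[0,0,0],"hand":-1},{"linear":[0,0,0],"dr":[0,0,0],"hand":-1},{"linear":[0,0,0],"dr":[0,0,0],"hand":-1},{"linear":[0,0,0],"dr":[0,0,0],"hand":-1},{"linear":[0,0,0],"dr":[0,0,0],"hand":-1},{"linear":[0,0,0],"dr":[0,0,0],"hand":-1}]' 100 >/dev/null; python3 rel.py .4631 -.162 .005 -100.8
```

```text
t 12.37 pos [ 0.4663 -0.164   0.0096] zyaw -100.98 tilt 0.11 q7 -0.65 shift [ 0.0035  0.0046 -0.0013] turn -0.18 F [ 0.9 -0.6 -0.6] M [ 0.04  0.01 -0.1 ] w 0.499
t 12.87 pos [ 0.4663 -0.1634  0.0098] zyaw -100.95 tilt 0.15 q7 -0.65 shift [ 0.0034  0.0048 -0.0007] turn -0.15 F [-1.3  3.3 14.5] M [0.79 0.44 0.22] w 0.19
```

```bash
python3 -m crank '[{"linear":[0,0,0],"dr":[0,0,0],"hand":0},{"linear":[0,0,0],"dr":[0,0,0],"hand":0},{"linear":[0,0,0],"dr":[0,0,0],"hand":0},{"linear":[0.003,0.006,0],"dr":[0,0,0],"hand":0},{"linear":[0.003,0.006,0],"dr":[0,0,0],"hand":0},{"linear":[0.003,0.006,0],"dr":[0,0,0],"hand":0}]' 60 >/dev/null; python3 rel.py .4631 -.162 .004 -100.8
python3 -m crank '[{"linear":[0,0,0],"dr":[0,0,0],"hand":-1},{"linear":[0,0,0],"dr":[0,0,0],"hand":-1},{"linear":[0,0,0],"dr":[0,0,0],"hand":-1},{"linear":[0,0,0],"dr":[0,0,0],"hand":-1},{"linear":[0,0,0],"dr":[0,0,0],"hand":-1},{"linear":[0,0,0],"dr":[0,0,0],"hand":-1}]' 60 >/dev/null; python3 rel.py .4631 -.162 .004 -100.8
```

```text
t 13.37 pos [ 0.4628 -0.1634  0.0023] zyaw -101.02 tilt 0.06 q7 -0.64 shift [ 0.     -0.0017 -0.0014] turn -0.22 F [ 1.7 -0.5  2.4] M [ 0.02 -0.37  0.02] w 0.5
t 13.87 pos [ 0.4639 -0.1649  0.0043] zyaw -101.06 tilt 0.24 q7 -0.64 shift [ 0.0013  0.0003 -0.0027] turn -0.26 F [-3.2  0.1 30. ] M [0.28 0.65 0.27] w 0.218
```

```bash
python3 -m crank '[{"linear":[0,-0.003,0],"dr":[0,0,0],"hand":0},{"linear":[0,-0.003,0],"dr":[0,0,0],"hand":0},{"linear":[0,-0.003,0],"dr":[0,0,0],"hand":0},{"linear":[0,-0.003,0],"dr":[0,0,0],"hand":-1},{"linear":[0,-0.003,0],"dr":[0,0,0],"hand":-1},{"linear":[0,-0.003,0],"dr":[0,0,0],"hand":-1},{"linear":[0,-0.003,0],"dr":[0,0,0],"hand":-1},{"linear":[0,-0.003,0],"dr":[0,0,0],"hand":-1}]' 100 >/dev/null; python3 rel.py .4631 -.162 .004 -100.8
python3 -m crank '[{"linear":[0,-0.005,0],"dr":[0,0,0],"hand":-1},{"linear":[0,-0.01,0],"dr":[0,0,0],"hand":-1},{"linear":[0,-0.02,0],"dr":[0,0,0],"hand":-1},{"linear":[0,-0.03,0],"dr":[0,0,0],"hand":-1},{"linear":[0,-0.04,0],"dr":[0,0,0],"hand":-1},{"linear":[0,-0.05,0],"dr":[0,0,0],"hand":-1},{"linear":[0,-0.05,0],"dr":[0,0,0],"hand":-1}]' 100 >/dev/null; python3 rel.py .4631 -.162 .004 -100.8
python3 - <<'E'
from lib import *
for c in("top","scene"):
    im=bot.read_camera(c);cv2.imwrite(f"pics/{c}2.png",im)
a=cv2.imread("pics/scene2.png")[120:270,215:415];b=cv2.imread("pics/top2.png")[200:350,280:480]
cv2.imwrite("pics/c.png",np.hstack([cv2.resize(x,(400,300),interpolation=cv2.INTER_CUBIC) for x in(a,b)]))
for c in("top","scene"):
    for d in bot.place_of(c,"big_wrench")[:2]:print(c,d)
E
```

```text
t 14.53 pos [ 0.4619 -0.1633  0.0053] zyaw -101.03 tilt 0.04 q7 -0.65 shift [-0.0009  0.0013 -0.0015] turn -0.23 F [-3.   0.4  6. ] M [0.1  0.34 0.02] w 0.197
t 15.12 pos [ 0.4635 -0.1636  0.0573] zyaw -101.02 tilt 0.18 q7 -0.73 shift [ 0.0009  0.0533 -0.0015] turn -0.22 F [ 0.9 -0.7 -3.9] M [ 0.02  0.07 -0.02] w 0.203
top {'xy': [385.8, 253.5], 'score': 0.7}
scene {'xy': [253.4, 201.9], 'score': 0.81}
```

View pics/c.png

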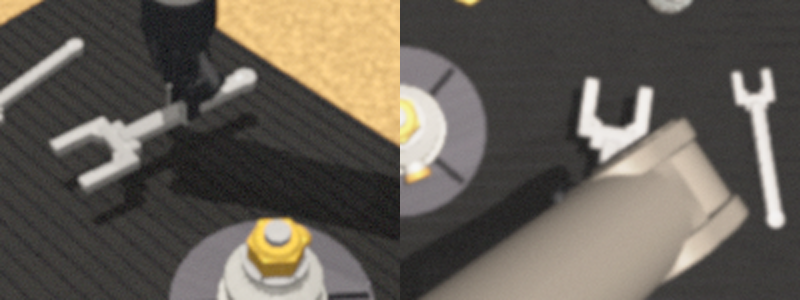

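Picture 7: the wrench is off the mat and held level at about (170,115) in the left half. I'll triangulate its jaw centre in the hand and plan the approach.

```bash
cat >> lib.py <<'E'
def tri(pts):  # {cam:(u,v)} -> world point
    A=[];b=[]
    for c,p in pts.items():
        K,R,t=cam(c);d=R.T@np.linalg.solve(K,[*p,1]);d/=np.linalg.norm(d);Q=np.eye(3)-np.outer(d,d);A.append(Q);b.append(Q@(-R.T@t))
    return np.linalg.lstsq(np.vstack(A),np.hstack(b),rcond=None)[0]
E
python3 - <<'E'
from lib import *
print(tri({"top":(385.8,253.5),"scene":(253.4,201.9)}).round(4))
for z in(.04,.052,.06):
    for c,m,n in(("top",0,(385,250)),("scene",0,(250,200))):print(z,c,proj(c,np.array([[.5813,-.1865,z]])).round(1))
E
python3 rel.py .5204 -.1236 .115 -13.1
python3 -m crank '[{"linear":[0,-0.02,0],"dr":[0,0,0],"hand":-1},{"linear":[0,-0.04,0],"dr":[0,0,0],"hand":-1},{"linear":[0,-0.058,0],"dr":[0,0,0],"hand":-1},{"linear":[0,-0.058,0],"dr":[0,0,0],"hand":-1}]' >/dev/null;python3 rel.py .5204 -.1236 .115 -13.1
```

```text
[ 0.5862 -0.191   0.0465]
0.04 top [[385.8 253.7]]
0.04 scene [[260.4 204.4]]
0.052 top [[386.7 252.9]]
0.052 scene [[259.8 200.6]]
0.06 top [[387.3 252.4]]
0.06 scene [[259.4 198.1]]
t 15.32 pos [ 0.4622 -0.1629  0.0551] zyaw -100.99 tilt 0.03 q7 -0.73 shift [-0.0496 -0.0599 -0.0497] turn -87.89 F [-0.5 -0.5 -3.7] M [ 0.04  0.15 -0.05] w 0.204
t 15.65 pos [ 0.4636 -0.1641  0.1152] zyaw -101.04 tilt 0.2 q7 -0.82 shift [-0.048   0.0003 -0.0506] turn -87.94 F [ 1.6 -0.9 -3.1] M [-0.01  0.01  0.03] w 0.204
```

```bash
python3 -m crank '[{"linear":[-0.008,0,-0.008],"dr":[0,-6,0],"hand":-1},{"linear":[-0.015,0,-0.015],"dr":[0,-12,0],"hand":-1},{"linear":[-0.023,0,-0.023],"dr":[0,-18,0],"hand":-1},{"linear":[-0.03,0,-0.03],"dr":[0,-24,0],"hand":-1},{"linear":[-0.038,0,-0.04],"dr":[0,-30,0],"hand":-1},{"linear":[-0.048,0,-0.05],"dr":[0,-36,0],"hand":-1},{"linear":[-0.048,0,-0.05],"dr":[0,-42,0],"hand":-1},{"linear":[-0.048,0,-0.05],"dr":[0,-48,0],"hand":-1},{"linear":[-0.048,0,-0.05],"dr":[0,-54,0],"hand":-1},{"linear":[-0.048,0,-0.05],"dr":[0,-60,0],"hand":-1}]' >/dev/null
python3 -m crank '[{"linear":[0,0,0],"dr":[0,-6,0],"hand":-1},{"linear":[0,0,0],"dr":[0,-12,0],"hand":-1},{"linear":[0,0,0],"dr":[0,-18,0],"hand":-1},{"linear":[0,0,0],"dr":[0,-24,0],"hand":-1},{"linear":[0,0,0],"dr":[0,-28,0],"hand":-1},{"linear":[0,0,0],"dr":[0,-28,0],"hand":-1},{"linear":[0,0,0],"dr":[0,-28,0],"hand":-1}]' >/dev/null
python3 rel.py .5204 -.1236 .115 -13.1
python3 - <<'E'
from lib import *
for c in("top","scene"):
    im=bot.read_camera(c);cv2.imwrite(f"pics/{c}3.png",im)
a=cv2.imread("pics/scene3.png")[150:300,235:435];b=cv2.imread("pics/top3.png")[190:340,240:440]
cv2.imwrite("pics/d.png",np.hstack([cv2.resize(x,(400,300),interpolation=cv2.INTER_CUBIC) for x in(a,b)]))
P={}
for c in("top","scene"):
    L=bot.place_of(c,"big_wrench")
    print(c,L[:1]); 
    if L:P[c]=L[0]["xy"]
if len(P)==2:print(tri(P).round(4))
E
```

```text
t 17.07 pos [ 0.5184 -0.1232  0.1123] zyaw -13.16 tilt 0.08 q7 0.29 shift [-0.     -0.0027  0.002 ] turn -0.06 F [ 0.  -0.3 -3.7] M [-0.11  0.08 -0.03] w 0.2
top [{'xy': [306.0, 270.2], 'score': 0.8}]
scene [{'xy': [328.4, 220.9], 'score': 0.67}]
[ 0.5458 -0.0054  0.1075]
```

View pics/d.png

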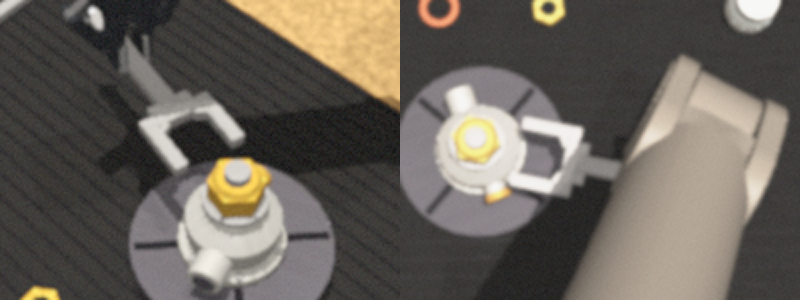

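Picture 8: the jaws face the nut, head at (190,125) in the left half, and the triangulated jaw centre is within 1 mm of what I expected. Sliding on along the wrench axis.

```bash
python3 -m crank '[{"linear":[0,-0.001,0.002],"dr":[0,0,0],"hand":-1},{"linear":[-0.01,-0.001,0.002],"dr":[0,0,0],"hand":-1},{"linear":[-0.02,-0.001,0.002],"dr":[0,0,0],"hand":-1},{"linear":[-0.03,-0.001,0.002],"dr":[0,0,0],"hand":-1},{"linear":[-0.04,-0.001,0.002],"dr":[0,0,0],"hand":-1},{"linear":[-0.045,-0.001,0.002],"dr":[0,0,0],"hand":-1},{"linear":[-0.05,-0.001,0.002],"dr":[0,0,0],"hand":-1},{"linear":[-0.05,-0.001,0.002],"dr":[0,0,0],"hand":-1}]' >/dev/null; python3 rel.py .5364 -.0543 .114 -13.1
python3 -m crank '[{"linear":[-0.005,0,0],"dr":[0,0,0],"hand":-1},{"linear":[-0.01,0,0],"dr":[0,0,0],"hand":-1},{"linear":[-0.015,0,0],"dr":[0,0,0],"hand":-1},{"linear":[-0.019,0,0],"dr":[0,0,0],"hand":-1},{"linear":[-0.019,0,0],"dr":[0,0,0],"hand":-1}]' >/dev/null; python3 rel.py .5364 -.0543 .114 -13.1
python3 - <<'E'
from lib import *
for c in("top","scene"):
    im=bot.read_camera(c);cv2.imwrite(f"pics/{c}4.png",im)
a=cv2.imread("pics/scene4.png")[180:300,275:435];b=cv2.imread("pics/top4.png")[200:320,220:380]
cv2.imwrite("pics/e.png",np.hstack([cv2.resize(x,(400,300),interpolation=cv2.INTER_CUBIC) for x in(a,b)]))
P={}
for c in("top","scene"):
    L=bot.place_of(c,"big_wrench")
    if L:P[c]=L[0]["xy"]
if len(P)==2:print(tri(P).round(4))
E
```

```text
t 17.93 pos [ 0.5326 -0.0734  0.1142] zyaw -12.89 tilt 0.03 q7 0.2 shift [-0.0195  0.0002 -0.0005] turn 0.21 F [ 0.  -0.1 -3.9] M [-0.15  0.03  0.03] w 0.201
t 18.35 pos [ 0.5367 -0.0559  0.1143] zyaw -12.96 tilt 0.01 q7 0.16 shift [-0.0015  0.0003 -0.0007] turn 0.14 F [-0.8  0.4 -2.9] M [-0.12  0.    0.04] w 0.204
[0.566  0.0625 0.1099]
```

View pics/e.png

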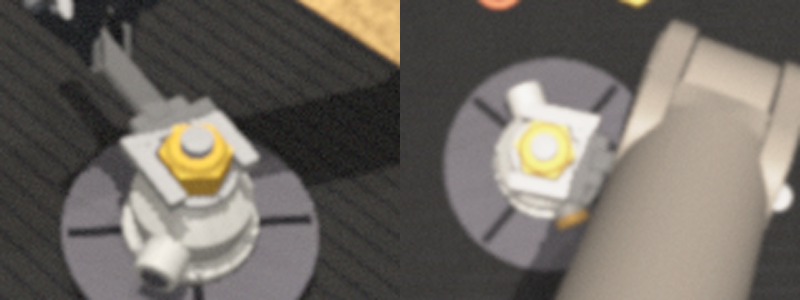

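Picture 9: the jaws are fully over the nut at (195,150) with no side load. Sweeping clockwise about the nut axis, 25° first.

```bash
python3 -m crank '[{"linear":[-0.0001,0,-0.0052],"dr":[0,2.5,0],"hand":-1},{"linear":[-0.0005,0,-0.0105],"dr":[0,5,0],"hand":-1},{"linear":[-0.001,0,-0.0157],"dr":[0,7.5,0],"hand":-1},{"linear":[-0.0018,0,-0.0208],"dr":[0,10,0],"hand":-1},{"linear":[-0.0028,0,-0.026],"dr":[0,12.5,0],"hand":-1},{"linear":[-0.0028,0,-0.026],"dr":[0,12.5,0],"hand":-1}]' 120 >/dev/null; python3 rel.py .5637 .0611 .114 -57
python3 -m crank '[{"linear":[-0.0001,0,-0.0052],"dr":[0,2.5,0],"hand":-1},{"linear":[-0.0005,0,-0.0105],"dr":[0,5,0],"hand":-1},{"linear":[-0.001,0,-0.0157],"dr":[0,7.5,0],"hand":-1},{"linear":[-0.0018,0,-0.0208],"dr":[0,10,0],"hand":-1},{"linear":[-0.0028,0,-0.026],"dr":[0,12.5,0],"hand":-1},{"linear":[-0.0028,0,-0.026],"dr":[0,12.5,0],"hand":-1}]' >/dev/null; python3 rel.py .5637 .0611 .114 -57
```

```text
t 19.05 pos [ 0.5121 -0.0479  0.1145] zyaw -25.55 tilt 0.08 q7 -0.03 shift [-0.1206  0.0005 -0.0004] turn 31.45 F [ 2.9 -1.5 -4.3] M [-0.34 -0.38  0.31] w 0.191
t 19.55 pos [ 0.4898 -0.0342  0.1144] zyaw -37.99 tilt 0.06 q7 -0.24 shift [-0.1206  0.0005 -0.0004] turn 19.01 F [ 1.8 -0.8 -4.3] M [-0.4  -0.28  0.29] w 0.195
```

```bash
python3 -m crank '[{"linear":[-0.0001,0,-0.0052],"dr":[0,2.5,0],"hand":-1},{"linear":[-0.0005,0,-0.0105],"dr":[0,5,0],"hand":-1},{"linear":[-0.001,0,-0.0157],"dr":[0,7.5,0],"hand":-1},{"linear":[-0.0018,0,-0.0208],"dr":[0,10,0],"hand":-1},{"linear":[-0.0028,0,-0.026],"dr":[0,12.5,0],"hand":-1},{"linear":[-0.0041,0,-0.0311],"dr":[0,15,0],"hand":-1},{"linear":[-0.0056,0,-0.0361],"dr":[0,17.5,0],"hand":-1},{"linear":[-0.0072,0,-0.041],"dr":[0,20,0],"hand":-1},{"linear":[-0.0072,0,-0.041],"dr":[0,20,0],"hand":-1}]' >/dev/null; python3 rel.py .5637 .0611 .114 -57
python3 - <<'E'
from lib import *
for c in("top","scene"):
    im=bot.read_camera(c);cv2.imwrite(f"pics/{c}5.png",im)
a=cv2.imread("pics/scene5.png")[195:285,300:420];b=cv2.imread("pics/top5.png")[215:305,220:340]
cv2.imwrite("pics/f.png",np.hstack([cv2.resize(x,(400,300),interpolation=cv2.INTER_CUBIC) for x in(a,b)]))
P={}
for c in("top","scene"):
    L=bot.place_of(c,"big_wrench")
    if L:P[c]=L[0]["xy"]
if len(P)==2:print(tri(P).round(4))
E
```

```text
t 20.3 pos [ 0.4617 -0.0033  0.1143] zyaw -57.94 tilt 0.03 q7 -0.59 shift [-0.1206  0.0003 -0.0004] turn -0.94 F [-0.  -2.  -3.4] M [-0.51 -0.02  0.32] w 0.192
[0.5658 0.0607 0.1133]
```

View pics/f.png

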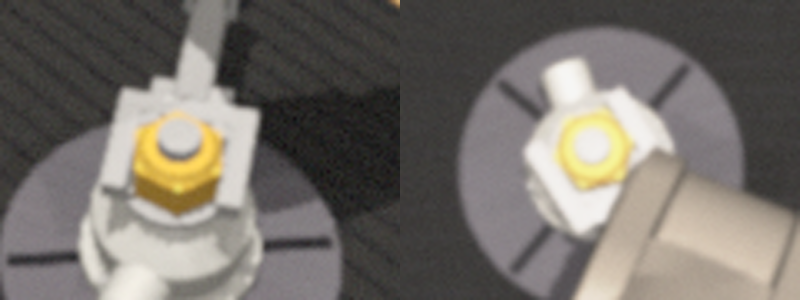

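Picture 10: nut and jaws have turned together and the wrench still sits on the axis. Backing off within the play, then lifting straight up, because sliding out here would go under the arm's inner reach.

```bash
python3 -m crank '[{"linear":[-0.0001,0,0.0052],"dr":[0,-2.5,0],"hand":-1},{"linear":[-0.0005,0,0.0105],"dr":[0,-5,0],"hand":-1},{"linear":[-0.0008,0,0.0136],"dr":[0,-6.5,0],"hand":-1},{"linear":[-0.0008,0,0.0136],"dr":[0,-6.5,0],"hand":-1},{"linear":[-0.0008,0,0.0136],"dr":[0,-6.5,0],"hand":-1}]' >/dev/null; python3 rel.py .5637 .0611 .114 -57
python3 -m crank '[{"linear":[0,-0.005,0],"dr":[0,0,0],"hand":-1},{"linear":[0,-0.01,0],"dr":[0,0,0],"hand":-1},{"linear":[0,-0.015,0],"dr":[0,0,0],"hand":-1},{"linear":[0,-0.015,0],"dr":[0,0,0],"hand":-1}]' >/dev/null; python3 rel.py .5637 .0611 .114 -57
```

```text
t 20.92 pos [ 0.4694 -0.0142  0.1142] zyaw -51.54 tilt 0.06 q7 -0.48 shift [-0.1207  0.0002 -0.0003] turn 5.46 F [-0.6  1.1 -4.2] M [0.16 0.14 0.25] w 0.191
t 21.25 pos [ 0.4691 -0.0147  0.1298] zyaw -51.52 tilt 0.04 q7 -0.5 shift [-0.1212  0.0157 -0.0004] turn 5.48 F [ 1.5  0.5 -9. ] M [-0.57  0.43 -0.  ] w 0.192
```

```bash
python3 -m crank '[{"linear":[0,-0.005,0],"dr":[0,0,0],"hand":-1},{"linear":[0,-0.01,0],"dr":[0,0,0],"hand":-1},{"linear":[0,-0.015,0],"dr":[0,0,0],"hand":-1}]' >/dev/null; python3 rel.py .47 -.21 .005 -101
python3 -m crank '[{"linear":[0,-0.01,0],"dr":[0,0,0],"hand":-1},{"linear":[0,-0.02,0],"dr":[0,0,0],"hand":-1},{"linear":[0,-0.03,0],"dr":[0,0,0],"hand":-1},{"linear":[0,-0.035,0],"dr":[0,0,0],"hand":-1},{"linear":[0,-0.035,0],"dr":[0,0,0],"hand":-1}]' >/dev/null; python3 rel.py .47 -.19 .005 -101
python3 - <<'E'
from lib import *
P={}
for c in("top","scene"):
    im=bot.read_camera(c);cv2.imwrite(f"pics/{c}6.png",im)
    L=bot.place_of(c,"big_wrench")
    if L:P[c]=L[0]["xy"]
if len(P)==2:print(tri(P).round(4))
a=cv2.imread("pics/scene6.png")[150:300,265:465];b=cv2.imread("pics/top6.png")[190:340,220:420]
cv2.imwrite("pics/g.png",np.hstack([cv2.resize(x,(400,300),interpolation=cv2.INTER_CUBIC) for x in(a,b)]))
E
```

```text
t 21.5 pos [ 0.4699 -0.0146  0.1451] zyaw -51.56 tilt 0.05 q7 -0.53 shift [0.1215 0.1401 0.1531] turn 49.44 F [ 0.4 -0.2 -3.7] M [-0.02  0.08 -0.01] w 0.195
t 21.92 pos [ 0.4706 -0.0142  0.1808] zyaw -51.5 tilt 0.17 q7 -0.6 shift [0.1104 0.1756 0.137 ] turn 49.5 F [ 0.8  0.3 -3.9] M [-0.08  0.07  0.03] w 0.191
[0.5653 0.0598 0.1702]
```

View pics/g.png

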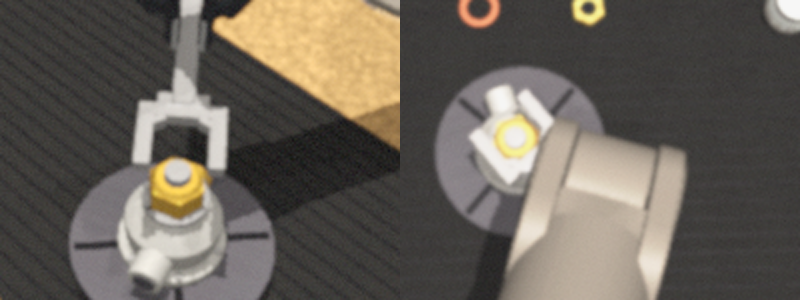

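Picture 11: the wrench is lifted clear above the nut. Carrying it back to where it lay.

```bash
python3 -m crank '[{"linear":[0.012,0,0.014],"dr":[0,6,0],"hand":-1},{"linear":[0.025,0,0.028],"dr":[0,12,0],"hand":-1},{"linear":[0.037,0,0.042],"dr":[0,18,0],"hand":-1},{"linear":[0.049,0,0.056],"dr":[0,24,0],"hand":-1},{"linear":[0.062,0,0.07],"dr":[0,30,0],"hand":-1},{"linear":[0.074,0,0.084],"dr":[0,36,0],"hand":-1},{"linear":[0.086,0,0.098],"dr":[0,42,0],"hand":-1},{"linear":[0.0986,0,0.1117],"dr":[0,48,0],"hand":-1},{"linear":[0.0986,0,0.1117],"dr":[0,49.5,0],"hand":-1},{"linear":[0.0986,0,0.1117],"dr":[0,49.5,0],"hand":-1}]' >/dev/null; python3 rel.py .463 -.163 .0055 -101
python3 -m crank '[{"linear":[0,0.03,0],"dr":[0,0,0],"hand":-1},{"linear":[0,0.06,0],"dr":[0,0,0],"hand":-1},{"linear":[0,0.09,0],"dr":[0,0,0],"hand":-1},{"linear":[0,0.12,0],"dr":[0,0,0],"hand":-1},{"linear":[0,0.14,0],"dr":[0,0,0],"hand":-1},{"linear":[0,0.15,0],"dr":[0,0,0],"hand":-1},{"linear":[0,0.15,0],"dr":[0,0,0],"hand":-1},{"linear":[0,0.15,0],"dr":[0,0,0],"hand":-1}]' >/dev/null; python3 rel.py .463 -.163 .0055 -101
```

```text
t 22.95 pos [ 0.4612 -0.1641  0.1788] zyaw -101.18 tilt 0.09 q7 -0.96 shift [-0.0017  0.1733 -0.0016] turn -0.18 F [ 0.5 -0.2 -3.7] M [0.08 0.1  0.05] w 0.194
t 23.62 pos [ 0.4622 -0.163   0.0295] zyaw -100.94 tilt 0.01 q7 -0.73 shift [-0.0008  0.024  -0.0001] turn 0.06 F [ 0.5 -0.2 -2.8] M [0.   0.04 0.07] w 0.194
```

```bash
python3 -m crank '[{"linear":[0,0.008,0],"dr":[0,0,0],"hand":-1},{"linear":[0,0.015,0],"dr":[0,0,0],"hand":-1},{"linear":[0,0.019,0],"dr":[0,0,0],"hand":-1},{"linear":[0,0.022,0],"dr":[0,0,0],"hand":-1},{"linear":[0,0.022,0],"dr":[0,0,0],"hand":-1}]' >/dev/null; python3 rel.py .463 -.163 .0055 -101
python3 -m crank '[{"linear":[0,0,0],"dr":[0,0,0],"hand":-0.3},{"linear":[0,0,0],"dr":[0,0,0],"hand":-0.1},{"linear":[0,0,0],"dr":[0,0,0],"hand":0},{"linear":[0,0,0],"dr":[0,0,0],"hand":0},{"linear":[0,0,0],"dr":[0,0,0],"hand":0}]' 40 >/dev/null; python3 rel.py .463 -.163 .0055 -101
python3 -m crank '[{"linear":[0,-0.01,0],"dr":[0,0,0],"hand":0},{"linear":[0,-0.03,0],"dr":[0,0,0],"hand":0},{"linear":[0,-0.06,0],"dr":[0,0,0],"hand":0},{"linear":[0,-0.1,0],"dr":[0,0,0],"hand":0},{"linear":[0,-0.14,0],"dr":[0,0,0],"hand":0},{"linear":[0,-0.18,0],"dr":[0,0,0],"hand":0},{"linear":[0.04,-0.18,0.04],"dr":[0,0,0],"hand":0},{"linear":[0.06,-0.18,0.08],"dr":[0,0,0],"hand":0},{"linear":[0.06,-0.18,0.12],"dr":[0,0,0],"hand":0},{"linear":[0.06,-0.18,0.16],"dr":[0,0,0],"hand":0}]' >/dev/null; python3 rel.py .463 -.163 .0055 -101
python3 - <<'E'
from lib import *
for c in("top","scene"):
    im=bot.read_camera(c);cv2.imwrite(f"pics/{c}7.png",im)
    for n in("big_wrench","wrench_grip","small_wrench"):print(c,n,[(np.round(d["xy"],1),round(d["score"],2)) for d in bot.place_of(c,n)[:1]])
    try:M={c:mask(c,"big_wrench",(380,290) if c=="top" else (295,200))};print(M[c].sum(),fit(lambda x:wrench(*x),M,[.581,-.185,-.19],[.01,.01,.05]))
    except Exception as e:print(repr(e))
E
```

```text
t 24.03 pos [ 0.4621 -0.1631  0.0072] zyaw -101.0 tilt 0.02 q7 -0.69 shift [-0.0009  0.0017 -0.0003] turn 0.0 F [-1.9  1.2  1.3] M [ 0.15 -0.23  0.14] w 0.192
t 24.45 pos [ 0.4621 -0.1634  0.0075] zyaw -101.02 tilt 0.03 q7 -0.69 shift [-0.0009  0.002  -0.0005] turn -0.02 F [-0.6 -0.1  0.3] M [-0.05 -0.03 -0.03] w 0.502
t 25.28 pos [ 0.3733 -0.2969  0.1878] zyaw -100.95 tilt 0.14 q7 -0.7 shift [-0.0626  0.1827 -0.148 ] turn 0.05 F [1.6 0.5 0. ] M [-0.   -0.08 -0.02] w 0.501
top big_wrench [(array([384.5, 256.1]), 0.71)]
top wrench_grip [(array([377.7, 305.4]), 0.63)]
top small_wrench [(array([457.9, 238.6]), 0.96)]
1166 (array([ 0.5805, -0.1869, -0.1862]), np.float64(0.856))
scene big_wrench [(array([256.8, 214.9]), 0.73)]
scene wrench_grip [(array([309.5, 193.7]), 0.72)]
scene small_wrench [(array([202.5, 185.4]), 0.77)]
1422 (array([ 0.5804, -0.1881, -0.1815]), np.float64(0.867))
```

Run:
```python
from lib import *
for c in("top","scene"):bot.read_camera(c)
def nm(x):
    h=np.array([[.02656*np.cos(x[2]+k*np.pi/3),.02656*np.sin(x[2]+k*np.pi/3)] for k in range(6)])
    return [prism(h+x[:2],.103,.127)]
for c,n in(("top",(278,261)),("scene",(352,242))):
    M={c:mask(c,"nut",n)}
    print(c,[(np.degrees(r[0][2]).round(1)%60,r) for r in[fit(nm,M,[.563,.061,y],[.003,.003,.2]) for y in(.1,.45,.8)]])
o=[]
for c,(u,v) in(("top",(278,260)),("scene",(352,243))):
    im=cv2.resize(bot.read_camera(c)[v-18:v+18,u-18:u+18],(400,400),interpolation=cv2.INTER_CUBIC)
    yaw=np.radians(39.4)
    h=np.array([[.5635+.02656*np.cos(yaw+k*np.pi/3),.061+.02656*np.sin(yaw+k*np.pi/3),.127] for k in range(6)])
    cv2.polylines(im,[((proj(c,h)-[u-18,v-18]+.5)*400/36).astype(np.int32)],True,(0,0,255),1);o.append(im)
f=cv2.resize(bot.read_camera("scene")[60:300,150:450],(250,200))
r=np.hstack(o);r=np.vstack([r,np.zeros((200,800,3),np.uint8)]);r[400:,:250]=f;cv2.imwrite("pics/h.png",r)
```

```text
top [(np.float64(48.8), (array([ 0.5634,  0.0615, -0.1954]), np.float64(0.685))), (np.float64(48.5), (array([0.5628, 0.0612, 0.8469]), np.float64(0.685))), (np.float64(42.8), (array([0.5628, 0.0616, 0.7478]), np.float64(0.685)))]
scene [(np.float64(47.6), (array([ 0.5632,  0.0598, -0.2163]), np.float64(0.738))), (np.float64(46.8), (array([0.5632, 0.0598, 0.816 ]), np.float64(0.739))), (np.float64(46.3), (array([0.5631, 0.0598, 0.8076]), np.float64(0.739)))]
```

View pics/h.png

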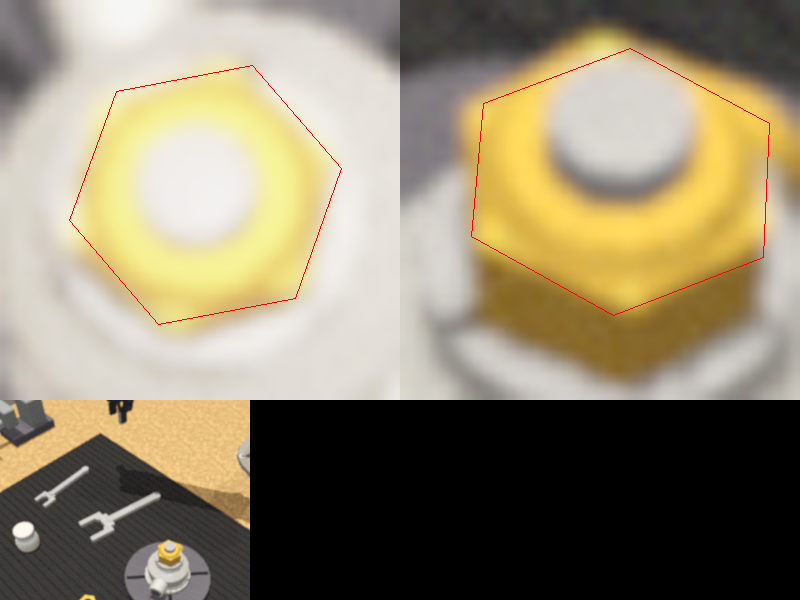

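Picture 12: the wrench lies flat where it was. The nut's corners sit about 5–8° counter-clockwise of my overlay at yaw 39°, so the pull may be less than planned. I'll measure how far the nut turned from the saved pictures.

Run:
```python
from lib import *
def brass(c,i):
    h=cv2.cvtColor(cv2.imread(f"pics/{c}{i}.png"),cv2.COLOR_BGR2HSV).astype(float)
    return cv2.resize(h[...,1]/255,None,fx=S,fy=S,interpolation=cv2.INTER_CUBIC)
def hexm(c,x,y,yaw,r=.02656):
    h=np.array([[r*np.cos(yaw+k*np.pi/3)+x,r*np.sin(yaw+k*np.pi/3)+y] for k in range(6)])
    return draw(c,[prism(h,.103,.127)])
for c,ids in(("top",(0,7)),("scene",(0,1,2,3,7))):
    B={i:brass(c,i) for i in ids}
    reg=draw(c,[prism(circ*.030+[.563,.061],.101,.128)])&~draw(c,[prism(circ*.0195+[.563,.061],.103,.127)])
    res={}
    for i in ids:
        best=[]
        for x in np.arange(.559,.5675,.001):
            for y in np.arange(.057,.0655,.001):
                for a in range(0,60,3):
                    d=hexm(c,x,y,np.radians(a))[reg].astype(float);best.append((np.corrcoef(d,B[i][reg])[0,1],x,y,a))
        b=max(best);sc=[np.corrcoef(hexm(c,b[1],b[2],np.radians(a))[reg],B[i][reg])[0,1] for a in np.arange(0,60,.5)]
        print(c,i,np.round(b,3),"yaw",np.argmax(sc)*.5,round(max(sc),3))
```

```text
top 0 [ 0.885  0.564  0.063 27.   ] yaw 27.0 0.885
top 7 [ 0.879  0.564  0.063 48.   ] yaw 47.5 0.882
scene 0 [ 0.738  0.56   0.058 27.   ] yaw 26.5 0.742
scene 1 [ 0.74   0.559  0.057 18.   ] yaw 18.0 0.74
scene 2 [ 0.741  0.559  0.057 18.   ] yaw 18.0 0.741
scene 3 [ 0.741  0.559  0.057 18.   ] yaw 18.0 0.741
scene 7 [ 0.716  0.56   0.058 48.   ] yaw 47.0 0.718
```

My own fit puts the nut at yaw 18.0° after the fingers and 47° ≡ -13° now. So the wrench turned it about 31° (0.54 rad), which is just inside the band but short of 45°; the loss is jaw play plus give in the grip. There are 46 s left, so I'll pick the wrench up again and add about 11°.

```bash
python3 rel.py .4625 -.165 .188 -100.7
python3 -m crank '[{"linear":[0,0,-0.03],"dr":[0,0,0],"hand":0},{"linear":[0,0,-0.07],"dr":[0,0,0],"hand":0},{"linear":[-0.02,0,-0.11],"dr":[0,0,0],"hand":0},{"linear":[-0.05,0,-0.145],"dr":[0,0,0],"hand":0},{"linear":[-0.0615,0,-0.146],"dr":[0,0,0],"hand":0},{"linear":[-0.0615,0.04,-0.146],"dr":[0,0,0],"hand":0},{"linear":[-0.0615,0.08,-0.146],"dr":[0,0,0],"hand":0},{"linear":[-0.0615,0.11,-0.146],"dr":[0,0,0],"hand":0},{"linear":[-0.0615,0.12,-0.146],"dr":[0,0,0],"hand":0},{"linear":[-0.0615,0.12,-0.146],"dr":[0,0,0],"hand":0}]'>/dev/null; python3 rel.py .4625 -.165 .0055 -100.7
```

```text
t 26.13 pos [ 0.3754 -0.2968  0.1873] zyaw -100.99 tilt 0.01 q7 -0.7 shift [-0.0604 -0.0007 -0.146 ] turn -0.29 F [-0.3 -0.2 -1.1] M [-0.01 -0.03  0.02] w 0.5
t 26.97 pos [ 0.4619 -0.1653  0.0657] zyaw -101.05 tilt 0.24 q7 -0.8 shift [-0.0008  0.0602 -0.0004] turn -0.35 F [-0.1  1.1  0.8] M [ 0.06 -0.01 -0.  ] w 0.5
```

```bash
python3 -m crank '[{"linear":[-0.001,0.025,0],"dr":[0,0,0],"hand":0},{"linear":[-0.001,0.045,0],"dr":[0,0,0],"hand":0},{"linear":[-0.001,0.057,0],"dr":[0,0,0],"hand":0},{"linear":[-0.001,0.06,0],"dr":[0,0,0],"hand":0},{"linear":[-0.001,0.06,0],"dr":[0,0,0],"hand":0}]' 120 >/dev/null; python3 rel.py .4625 -.165 .0055 -100.7
python3 -m crank '[{"linear":[0,0,0],"dr":[0,0,0],"hand":-1},{"linear":[0,0,0],"dr":[0,0,0],"hand":-1},{"linear":[0,0,0],"dr":[0,0,0],"hand":-1},{"linear":[0,0,0],"dr":[0,0,0],"hand":-1},{"linear":[0,0,0],"dr":[0,0,0],"hand":-1},{"linear":[0,0,0],"dr":[0,0,0],"hand":-1}]' 120 >/dev/null; python3 rel.py .4625 -.165 .0055 -100.7
python3 -m crank '[{"linear":[0,-0.005,0],"dr":[0,0,0],"hand":-1},{"linear":[0,-0.02,0],"dr":[0,0,0],"hand":-1},{"linear":[0,-0.04,0],"dr":[0,0,0],"hand":-1},{"linear":[0,-0.06,0],"dr":[0,0,0],"hand":-1},{"linear":[0,-0.08,0],"dr":[0,0,0],"hand":-1},{"linear":[0,-0.107,0],"dr":[0,0,0],"hand":-1},{"linear":[0,-0.107,0],"dr":[0,0,0],"hand":-1}]' >/dev/null; python3 rel.py .619 -.120 .113 17
```

```text
t 27.38 pos [ 0.4653 -0.1661  0.0083] zyaw -101.02 tilt 0.07 q7 -0.7 shift [ 0.0029  0.0028 -0.0005] turn -0.32 F [-0.  -0.2  0.7] M [-0.04  0.03 -0.06] w 0.496
t 27.88 pos [ 0.4656 -0.1657  0.0092] zyaw -100.98 tilt 0.16 q7 -0.7 shift [ 0.0032  0.0037 -0.    ] turn -0.28 F [-2.3  3.  14. ] M [0.57 0.57 0.26] w 0.185
t 28.47 pos [ 0.4663 -0.1667  0.1181] zyaw -101.05 tilt 0.32 q7 -0.88 shift [-0.1409  0.0059 -0.0752] turn -118.05 F [ 1.1 -1.8 -3.9] M [-0.04 -0.01 -0.05] w 0.186
```

```bash
python3 -m crank '[{"linear":[-0.014,0,-0.007],"dr":[0,-6.5,0],"hand":-1},{"linear":[-0.028,0,-0.015],"dr":[0,-13,0],"hand":-1},{"linear":[-0.042,0,-0.022],"dr":[0,-19.5,0],"hand":-1},{"linear":[-0.056,0,-0.03],"dr":[0,-26,0],"hand":-1},{"linear":[-0.07,0,-0.038],"dr":[0,-32.5,0],"hand":-1},{"linear":[-0.085,0,-0.045],"dr":[0,-39,0],"hand":-1},{"linear":[-0.1,0,-0.053],"dr":[0,-45.5,0],"hand":-1},{"linear":[-0.115,0,-0.06],"dr":[0,-52,0],"hand":-1},{"linear":[-0.13,0,-0.068],"dr":[0,-58.5,0],"hand":-1},{"linear":[-0.141,0,-0.075],"dr":[0,-65,0],"hand":-1}]' >/dev/null
python3 -m crank '[{"linear":[0,0,0],"dr":[0,-6.5,0],"hand":-1},{"linear":[0,0,0],"dr":[0,-13,0],"hand":-1},{"linear":[0,0,0],"dr":[0,-19.5,0],"hand":-1},{"linear":[0,0,0],"dr":[0,-26,0],"hand":-1},{"linear":[0,0,0],"dr":[0,-32.5,0],"hand":-1},{"linear":[0,0,0],"dr":[0,-39,0],"hand":-1},{"linear":[0,0,0],"dr":[0,-45.5,0],"hand":-1},{"linear":[0,0,0],"dr":[0,-52,0],"hand":-1},{"linear":[0,0,0],"dr":[0,-53,0],"hand":-1},{"linear":[0,0,0],"dr":[0,-53,0],"hand":-1}]' >/dev/null
python3 rel.py .619 -.12 .117 17
python3 - <<'E'
from lib import *
P={};o=tool()[0]["eef_pos"]
for c in("top","scene"):
    cv2.imwrite(f"pics/{c}8.png",bot.read_camera(c))
    L=bot.place_of(c,"big_wrench");print(c,L[:1])
    if L:P[c]=L[0]["xy"]
if len(P)==2:
    X=tri(P);R=tool()[1];print(X.round(4),"in tool",(R.T@(X-o)).round(4),"nut in tool",(R.T@(np.array([.5635,.0613,.115])-o)).round(4))
E
```

```text
t 30.13 pos [ 0.6166 -0.1191  0.1138] zyaw 16.85 tilt 0.05 q7 0.65 shift [ 0.0016 -0.0032  0.002 ] turn -0.15 F [-0.1  0.3 -3.2] M [-0.09 -0.02 -0.04] w 0.19
top [{'xy': [310.5, 255.5], 'score': 0.76}]
scene [{'xy': [315.2, 231.3], 'score': 0.73}]
[ 0.5773 -0.0137  0.0974] in tool [-0.1122  0.0164 -0.0071] nut in tool [-0.188  -0.0012  0.0015]
```

```bash
cat >> lib.py <<'E'
def head(x,y,z,yaw,pitch,roll=0):
    P=wrench(0,0,0)[:3]+[prism(box(-.075,-.043,(-.010,.010)),0,.014)]
    M=Rn.from_euler("ZYX",[yaw,pitch,roll]).as_matrix()
    return [p@M.T+[x,y,z] for p in P]
def fithead(x0):
    masks={}
    for c in("top","scene"):
        bot.read_camera(c);n=proj(c,np.array([x0[:3]]))[0];masks[c]=mask(c,"big_wrench",n)
        keep=cv2.resize(draw(c,[np.vstack(head(*x0))]).astype(np.uint8),(640,480),interpolation=cv2.INTER_AREA)
        cut=cv2.dilate(keep,np.ones((15,15)))>0
        # cut the handle beyond -75 mm
        K=proj(c,np.array([x0[:3],np.array(x0[:3])-.075*np.array([np.cos(x0[3]),np.sin(x0[3]),0])]));d=K[0]-K[1]
        v,u=np.mgrid[:480,:640];masks[c]=masks[c]&cut&(((u-K[1][0])*d[0]+(v-K[1][1])*d[1])>0)
    return fit(lambda x:head(*x),masks,x0,[.004,.004,.004,.05,.04]),{c:int(m.sum()) for c,m in masks.items()}
E
python3 - <<'E'
from lib import *
yaw=np.radians(16.85+90.3)
for x0 in([.580,-.010,.100,yaw,0.03],[.578,-.012,.105,yaw+.06,0.0]):
    r=fithead(x0);print(r,"yaw deg",np.degrees(r[0][0][3]).round(1),"pitch",np.degrees(r[0][0][4]).round(1))
E
```

```text
((array([ 0.5807, -0.0073,  0.1046,  1.8745, -0.0176]), np.float64(0.787)), {'top': 776, 'scene': 1065}) yaw deg 107.4 pitch -1.0Traceback (most recent call last):
  File "<stdin>", line 4, in <module>
  File "lib.py", line 55, in fithead
    bot.read_camera(c);n=proj(c,np.array([x0[:3]]))[0];masks[c]=mask(c,"big_wrench",n)
                                                                ~~~~^^^^^^^^^^^^^^^^^^
  File "lib.py", line 40, in mask
    return L[0]["pixels"]
           ~^^^
IndexError: list index out of range
```

The model fit to the head masks puts the wrench at (0.581, -0.007, 0.105), yaw 107.4° and level, so it is held as planned and the single-point reading was noise. Sliding on.

```bash
python3 -m crank '[{"linear":[0,-0.003,0.002],"dr":[0,0,0],"hand":-1},{"linear":[-0.01,-0.003,0.002],"dr":[0,0,0],"hand":-1},{"linear":[-0.02,-0.003,0.002],"dr":[0,0,0],"hand":-1},{"linear":[-0.03,-0.003,0.002],"dr":[0,0,0],"hand":-1},{"linear":[-0.04,-0.003,0.002],"dr":[0,0,0],"hand":-1},{"linear":[-0.045,-0.003,0.002],"dr":[0,0,0],"hand":-1},{"linear":[-0.05,-0.003,0.002],"dr":[0,0,0],"hand":-1},{"linear":[-0.05,-0.003,0.002],"dr":[0,0,0],"hand":-1}]' >/dev/null; python3 rel.py .5635 .0613 .117 17
python3 -m crank '[{"linear":[-0.005,0,0],"dr":[0,0,0],"hand":-1},{"linear":[-0.01,0,0],"dr":[0,0,0],"hand":-1},{"linear":[-0.015,0,0],"dr":[0,0,0],"hand":-1},{"linear":[-0.02,0,0],"dr":[0,0,0],"hand":-1},{"linear":[-0.02,0,0],"dr":[0,0,0],"hand":-1}]' >/dev/null; python3 rel.py .5635 .0613 .117 17
```

```text
t 31.3 pos [ 0.6043 -0.0687  0.1172] zyaw 17.1 tilt 0.05 q7 0.57 shift [-0.1363  0.0004 -0.0007] turn 0.1 F [ 0.1  0.3 -4.4] M [-0.02 -0.04 -0.08] w 0.19
t 31.72 pos [ 0.5984 -0.0498  0.1171] zyaw 17.06 tilt 0.06 q7 0.54 shift [-0.1165  0.0002 -0.0007] turn 0.06 F [-0.3  1.1 -3.7] M [-0.09 -0.05  0.01] w 0.185
```

Run:
```python
from lib import *
try:
    r=fithead([.5635,.0613,.108,np.radians(107),0]);print(r)
except Exception as e:print(e)
```

```text
((array([ 0.5678,  0.067 ,  0.0663,  2.079 , -0.0891]), np.float64(0.399)), {'top': 552, 'scene': 432})
```

```bash
python3 -m crank '[{"linear":[-0.0001,0,-0.0051],"dr":[0,2.5,0],"hand":-1},{"linear":[-0.0004,0,-0.0102],"dr":[0,5,0],"hand":-1},{"linear":[-0.001,0,-0.0152],"dr":[0,7.5,0],"hand":-1},{"linear":[-0.0018,0,-0.0202],"dr":[0,10,0],"hand":-1},{"linear":[-0.0028,0,-0.0252],"dr":[0,12.5,0],"hand":-1},{"linear":[-0.0028,0,-0.0252],"dr":[0,12.5,0],"hand":-1}]' >/dev/null; python3 rel.py .5635 .0613 .117 17
python3 -m crank '[{"linear":[-0.0001,0,-0.0051],"dr":[0,2.5,0],"hand":-1},{"linear":[-0.0004,0,-0.0102],"dr":[0,5,0],"hand":-1},{"linear":[-0.001,0,-0.0152],"dr":[0,7.5,0],"hand":-1},{"linear":[-0.0018,0,-0.0202],"dr":[0,10,0],"hand":-1},{"linear":[-0.0028,0,-0.0252],"dr":[0,12.5,0],"hand":-1},{"linear":[-0.0028,0,-0.0252],"dr":[0,12.5,0],"hand":-1}]' >/dev/null; python3 rel.py .5635 .0613 .117 17
python3 - <<'E'
from lib import *
for c in("top","scene"):cv2.imwrite(f"pics/{c}9.png",bot.read_camera(c))
E
```

```text
t 32.42 pos [ 0.5734 -0.0567  0.1174] zyaw 4.33 tilt 0.02 q7 0.36 shift [-0.1184  0.0004 -0.0009] turn -12.67 F [ 0.6 -0.4 -3.3] M [-0.25 -0.03 -0.03] w 0.183
t 32.92 pos [ 0.5491 -0.0555  0.1177] zyaw -7.99 tilt 0.11 q7 0.17 shift [-0.1177  0.0006 -0.002 ] turn -24.99 F [ 2.6 -0.8 -4.5] M [-0.32 -0.47  0.3 ] w 0.186
```

```bash
cat > nuty.py <<'E'
import sys;from lib import *
def hexm(c,x,y,yaw,r=.02656):
    h=np.array([[r*np.cos(yaw+k*np.pi/3)+x,r*np.sin(yaw+k*np.pi/3)+y] for k in range(6)])
    return draw(c,[prism(h,.115,.127)])
c="scene"
for i in sys.argv[1:]:
    h=cv2.cvtColor(cv2.imread(f"pics/{c}{i}.png"),cv2.COLOR_BGR2HSV)
    B=cv2.resize(h[...,1]/255.,None,fx=S,fy=S,interpolation=cv2.INTER_CUBIC)
    reg=draw(c,[prism(circ*.029+[.560,.058],.122,.127)])&~draw(c,[prism(circ*.0195+[.560,.058],.115,.127)])
    b=max((np.corrcoef(hexm(c,x,y,np.radians(a))[reg],B[reg])[0,1],x,y,a) for x in(.559,.560,.561) for y in(.057,.058,.059) for a in np.arange(0,60,1))
    print(i,np.round(b,3))
E
python3 nuty.py 0 3 4 5 6 7 8 9
```

```text
0 [ 0.739  0.561  0.059 29.   ]
3 [ 0.662  0.561  0.059 21.   ]
4 [ 0.808  0.561  0.059 14.   ]
5 [ 0.826  0.561  0.059 37.   ]
6 [ 0.715  0.561  0.059 35.   ]
7 [ 0.71   0.561  0.059 37.   ]
8 [ 0.604  0.561  0.058 41.   ]
9 [ 0.804  0.561  0.059 30.   ]
```

In this pull the load only came on after 12.5°, so the nut had been backed off a few degrees in the first lift. It now works out near 48° past the finger position. I'll back off just 3° this time, so any drag can only tighten the nut, and slide straight out.

```bash
python3 -m crank '[{"linear":[0,0,0.003],"dr":[0,-1.5,0],"hand":-1},{"linear":[-0.0002,0,0.0061],"dr":[0,-3,0],"hand":-1},{"linear":[-0.0002,0,0.0061],"dr":[0,-3,0],"hand":-1}]' >/dev/null; python3 rel.py .5635 .0613 .117 17
python3 -m crank '[{"linear":[0.008,0,0],"dr":[0,0,0],"hand":-1},{"linear":[0.016,0,0],"dr":[0,0,0],"hand":-1},{"linear":[0.024,0,0],"dr":[0,0,0],"hand":-1},{"linear":[0.032,0,0],"dr":[0,0,0],"hand":-1},{"linear":[0.04,0,0],"dr":[0,0,0],"hand":-1}]' >/dev/null; python3 rel.py .5635 .0613 .117 17
python3 -m crank '[{"linear":[0.01,0,0],"dr":[0,0,0],"hand":-1},{"linear":[0.02,0,0],"dr":[0,0,0],"hand":-1},{"linear":[0.035,0,0],"dr":[0,0,0],"hand":-1},{"linear":[0.05,0,0],"dr":[0,0,0],"hand":-1},{"linear":[0.065,0,0],"dr":[0,0,0],"hand":-1},{"linear":[0.07,0,0],"dr":[0,0,0],"hand":-1},{"linear":[0.07,0,0],"dr":[0,0,0],"hand":-1}]' >/dev/null; python3 rel.py .463 -.164 .117 -101
python3 - <<'E'
from lib import *
for c in("top","scene"):cv2.imwrite(f"pics/{c}10.png",bot.read_camera(c))
def hexm(c,x,y,yaw,r=.02656):
    h=np.array([[r*np.cos(yaw+k*np.pi/3)+x,r*np.sin(yaw+k*np.pi/3)+y] for k in range(6)])
    return draw(c,[prism(h,.103,.127)])
for c,x,y in(("top",.564,.063),("scene",.5595,.0575)):
  for i in(0,7,10):
    B=cv2.resize(cv2.cvtColor(cv2.imread(f"pics/{c}{i}.png"),cv2.COLOR_BGR2HSV)[...,1]/255.,None,fx=S,fy=S,interpolation=cv2.INTER_CUBIC)
    reg=draw(c,[prism(circ*.030+[.563,.061],.101,.128)])&~draw(c,[prism(circ*.0195+[.563,.061],.103,.127)])
    sc=[np.corrcoef(hexm(c,x,y,np.radians(a))[reg],B[reg])[0,1] for a in range(60)];print(c,i,np.argmax(sc),round(max(sc),3))
E
```

```text
t 33.27 pos [ 0.5547 -0.0561  0.1171] zyaw -4.87 tilt 0.05 q7 0.22 shift [-1.177e-01  1.000e-04 -1.200e-03] turn -21.87 F [-0.1 -0.6 -4.2] M [-0.15  0.02  0.11] w 0.192
t 33.68 pos [ 0.5507 -0.097   0.1172] zyaw -5.04 tilt 0.03 q7 0.29 shift [-0.1588  0.0002 -0.0011] turn -22.04 F [-0.4  0.2 -3.9] M [-0.07  0.04 -0.03] w 0.184
t 34.27 pos [ 0.5443 -0.168   0.1174] zyaw -5.22 tilt 0.06 q7 0.42 shift [ 0.0034  0.0004 -0.0813] turn 95.78 F [-0.4 -0.8 -3.5] M [-0.1   0.01 -0.08] w 0.19
top 0 27 0.885
top 7 46 0.882
top 10 32 0.878
scene 0 28 0.743
scene 7 47 0.713
scene 10 35 0.723
```

```bash
python3 -m crank '[{"linear":[0.0005,0,-0.01],"dr":[0,6.8,0],"hand":-1},{"linear":[0.001,0,-0.02],"dr":[0,13.6,0],"hand":-1},{"linear":[0.0015,0,-0.03],"dr":[0,20.4,0],"hand":-1},{"linear":[0.002,0,-0.04],"dr":[0,27.2,0],"hand":-1},{"linear":[0.0025,0,-0.05],"dr":[0,34,0],"hand":-1},{"linear":[0.003,0,-0.06],"dr":[0,40.8,0],"hand":-1},{"linear":[0.003,0,-0.07],"dr":[0,47.6,0],"hand":-1},{"linear":[0.003,0,-0.079],"dr":[0,54.4,0],"hand":-1},{"linear":[0.003,0,-0.079],"dr":[0,61,0],"hand":-1},{"linear":[0.003,0,-0.079],"dr":[0,67.5,0],"hand":-1}]' >/dev/null
python3 -m crank '[{"linear":[0,0,0],"dr":[0,6.8,0],"hand":-1},{"linear":[0,0,0],"dr":[0,13.6,0],"hand":-1},{"linear":[0,0,0],"dr":[0,20.4,0],"hand":-1},{"linear":[0,0,0],"dr":[0,27.2,0],"hand":-1},{"linear":[0,0.02,0],"dr":[0,28.3,0],"hand":-1},{"linear":[0,0.05,0],"dr":[0,28.3,0],"hand":-1},{"linear":[0,0.08,0],"dr":[0,28.3,0],"hand":-1},{"linear":[0,0.09,0],"dr":[0,28.3,0],"hand":-1},{"linear":[0,0.09,0],"dr":[0,28.3,0],"hand":-1}]' >/dev/null; python3 rel.py .4656 -.166 .0095 -101
```

```text
t 35.95 pos [ 0.4646 -0.16    0.0254] zyaw -100.73 tilt 0.27 q7 -0.76 shift [-0.0022  0.0159  0.0057] turn 0.27 F [-1.   0.6 -2.6] M [0.01 0.15 0.03] w 0.181
```

```bash
python3 -m crank '[{"linear":[-0.002,0.006,0.005],"dr":[0,0,0],"hand":-1},{"linear":[-0.002,0.011,0.005],"dr":[0,0,0],"hand":-1},{"linear":[-0.002,0.014,0.005],"dr":[0,0,0],"hand":-1},{"linear":[-0.002,0.016,0.005],"dr":[0,0,0],"hand":-1},{"linear":[-0.002,0.016,0.005],"dr":[0,0,0],"hand":-1}]' >/dev/null; python3 rel.py .4656 -.166 .0095 -101
python3 -m crank '[{"linear":[0,0,0],"dr":[0,0,0],"hand":-0.3},{"linear":[0,0,0],"dr":[0,0,0],"hand":-0.1},{"linear":[0,0,0],"dr":[0,0,0],"hand":0},{"linear":[0,0,0],"dr":[0,0,0],"hand":0},{"linear":[0,0,0],"dr":[0,0,0],"hand":0}]' 40 >/dev/null; python3 rel.py .463 -.163 .0055 -101
python3 -m crank '[{"linear":[0,-0.01,0],"dr":[0,0,0],"hand":0},{"linear":[0,-0.03,0],"dr":[0,0,0],"hand":0},{"linear":[0,-0.06,0],"dr":[0,0,0],"hand":0},{"linear":[0,-0.1,0],"dr":[0,0,0],"hand":0},{"linear":[0,-0.14,0],"dr":[0,0,0],"hand":0},{"linear":[0,-0.18,0],"dr":[0,0,0],"hand":0},{"linear":[0.04,-0.18,0.04],"dr":[0,0,0],"hand":0},{"linear":[0.06,-0.18,0.08],"dr":[0,0,0],"hand":0},{"linear":[0.06,-0.18,0.12],"dr":[0,0,0],"hand":0},{"linear":[0.06,-0.18,0.16],"dr":[0,0,0],"hand":0}]' >/dev/null
python3 -m crank '[{"linear":[0,0,0],"dr":[0,0,0],"hand":0},{"linear":[0,0,0],"dr":[0,0,0],"hand":0}]'
python3 - <<'E'
from lib import *
def hexm(c,x,y,yaw,r=.02656):
    h=np.array([[r*np.cos(yaw+k*np.pi/3)+x,r*np.sin(yaw+k*np.pi/3)+y] for k in range(6)])
    return draw(c,[prism(h,.103,.127)])
for c,x,y in(("top",.564,.063),("scene",.5595,.0575)):
    im=bot.read_camera(c);cv2.imwrite(f"pics/{c}11.png",im)
    try:M={c:mask(c,"big_wrench",(380,290) if c=="top" else (295,200))};print(c,fit(lambda x:wrench(*x),M,[.581,-.185,-.19],[.01,.01,.05]))
    except Exception as e:print(repr(e))
    B=cv2.resize(cv2.cvtColor(im,cv2.COLOR_BGR2HSV)[...,1]/255.,None,fx=S,fy=S,interpolation=cv2.INTER_CUBIC)
    reg=draw(c,[prism(circ*.030+[.563,.061],.101,.128)])&~draw(c,[prism(circ*.0195+[.563,.061],.103,.127)])
    sc=[np.corrcoef(hexm(c,x,y,np.radians(a))[reg],B[reg])[0,1] for a in range(60)];print("nut yaw",np.argmax(sc))
    for n in("small_wrench","jar","bonnet","gauge","washer","spare_nut","elbow"):
        L=bot.place_of(c,n);print(n,[np.round(d["xy"],0).tolist() for d in L[:2]],end=" ")
    print()
E
```

```text
t 36.37 pos [ 0.4672 -0.1668  0.0115] zyaw -100.81 tilt 0.03 q7 -0.73 shift [ 0.0017  0.002  -0.0005] turn 0.19 F [ 1.  -0.1 -3.1] M [-0.01  0.11  0.  ] w 0.19
t 36.78 pos [ 0.4672 -0.167   0.0115] zyaw -100.82 tilt 0.04 q7 -0.73 shift [ 0.0049  0.006  -0.0031] turn 0.18 F [-0.5 -0.4 -0.7] M [-0.01 -0.03 -0.01] w 0.494
t: 37.78
eef_pos: [0.3783, -0.3046, 0.1923]
tool_rot: [0.069, -0.07, -0.703, 0.704]
contact_force: [0.9, 0.8, 0.8]
gripper_width: 0.502
top (array([ 0.5817, -0.1893, -0.1805]), np.float64(0.853))
nut yaw 32
small_wrench [[459.0, 238.0]] jar [[414.0, 192.0]] bonnet [[164.0, 294.0]] gauge [[190.0, 208.0], [257.0, 194.0]] washer [[258.0, 194.0]] spare_nut [[316.0, 194.0]] elbow [[179.0, 248.0]] 
scene (array([ 0.5824, -0.1902, -0.1767]), np.float64(0.858))
nut yaw 35
small_wrench [[206.0, 181.0]] jar [[188.0, 238.0]] bonnet [[484.0, 352.0], [257.0, 218.0]] gauge [[387.0, 408.0]] washer [[302.0, 355.0]] spare_nut [[256.0, 308.0]] elbow [[431.0, 380.0]]
```

All the checks agree, so I'm handing in.

```bash
python3 -c "
from station import bot
print(bot.hand_in())"
```

```text
the job is handed in; nothing more can be done
None
```

The nut is run up hand-tight with the fingers and pulled past that with the larger wrench, by my estimate about 45°. The job was handed in at 37.8 s of the 72 s allowed. No verdict is given, so the figures below are my own measurements.

- **Hand-tight:** I spun the nut about 130° clockwise until the moment on the hand jumped from -0.13 to +0.45 N m. The wrench lay untouched meanwhile.
- **Wrench pull:** This took two pulls. After the first, the pictures showed only about 31° (0.54 rad), because of jaw play and some back-off while lifting the wrench away. I fitted the wrench again and pulled a little more.
- **Final nut angle:** The nut shows about 44° past the finger position (0.74 to 0.80 rad). The two cameras differ by 3°. The seat may be up to about 0.2 rad further, because I could not tell exactly where the nut came up solid and it may have backed off slightly. That is still inside 0.5 to 1.1 rad, with the back-off probably under 0.1 rad.
- **Wrench now:** It lies within about 6 mm of where it started, with the jaws' centre about 0.25 m from the turntable's centre. The outline fits in both cameras match a wrench lying flat on the mat. The hand is clear of everything.
- **Other parts:** They show no shift beyond detection noise.

Two checks disagreed on the way. One point reading of the held wrench was off by about 7 mm, and a fit to the head outline showed it was noise. A quick nut-angle fit with the wrench on the nut was unreliable, so the final angle comes from views with the wrench off.

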